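Strip the seized pins and hang the wheel rims

TASK

Strip and put away the three green wheel rims: work each seized T-handled pin out of its rim by twisting it back and forth as you pull, without lifting the wheel out of its cradle with the pin still in it, and put the pins in the blue tray. A wheel may have no pin. Hang every wheel by its rim on the rail, one on each J-hook, hanging still, and leave the other things on the bench where they are.

Things in the scene. Friction and masses are not known exactly. Their poses are not given: they have to be found in the camera images.
- wheel_a_mid (a point): Centre of a green metal wheel rim (bare ring, no spokes): outer diameter 160 mm, inner 92 mm (rim 34 mm deep), 30 mm wide, 0.67 to 0.87 kg. It stands upright in its cradle, its centre 90 mm and rim top 170 mm above the bench. x: along its axle line (across the 30 mm width), z: from the centre up to the pin's bore in the top of the rim. Can be gripped across the width at the top.
- wheel_a_bore (a point): Mouth of the bore in the top of wheel a's rim, axes as the wheel's. Rust grips pin a in it with 14 to 25 N of rubbing friction, more than the wheel's weight: a straight pull lifts the wheel. While the pin is turned to and fro (about 1 rad/s, up to 0.2 N m, no stops) friction resists the turning instead, and a slow pull of 2 to 3 mm per rad turned draws it; loose after 22 mm.
- pin_a_bar (a point): Middle of the red T-bar (60 mm long, 14 mm wide and high) of the 0.12 kg steel pin in wheel a's rim; absent if that wheel has no pin. x: along the bar, z: up along the pin. Home, it is 30 mm above the rim's top. The pin ends 64 mm below this point: 14 mm round shank, 34 mm of it in the bore, and a 23 mm collar 25 to 30 mm below this point.
- cradle_a: Wooden cradle of wheel a, fixed, 66 mm along its x, 120 mm along its y; origin: centre of its underside. Two cheeks, 52 mm high, keep the wheel upright with 1.7 mm play a side; sloping blocks stop it rolling. The wheel lifts straight out.
- wheel_b_mid (a point): Centre of a green metal wheel rim (bare ring, no spokes): outer diameter 160 mm, inner 92 mm (rim 34 mm deep), 30 mm wide, 0.67 to 0.87 kg. It stands upright in its cradle, its centre 90 mm and rim top 170 mm above the bench. x: along its axle line (across the 30 mm width), z: from the centre up to the pin's bore in the top of the rim. Can be gripped across the width at the top.
- wheel_b_bore (a point): Mouth of the bore in the top of wheel b's rim, axes as the wheel's. Rust grips pin b in it with 14 to 25 N of rubbing friction, more than the wheel's weight: a straight pull lifts the wheel. While the pin is turned to and fro (about 1 rad/s, up to 0.2 N m, no stops) friction resists the turning instead, and a slow pull of 2 to 3 mm per rad turned draws it; loose after 22 mm.
- pin_b_bar (a point): Middle of the red T-bar (60 mm long, 14 mm wide and high) of the 0.12 kg steel pin in wheel b's rim; absent if that wheel has no pin. x: along the bar, z: up along the pin. Home, it is 30 mm above the rim's top. The pin ends 64 mm below this point: 14 mm round shank, 34 mm of it in the bore, and a 23 mm collar 25 to 30 mm below this point.
- cradle_b: Wooden cradle of wheel b, fixed, 66 mm along its x, 120 mm along its y; origin: centre of its underside. Two cheeks, 52 mm high, keep the wheel upright with 1.7 mm play a side; sloping blocks stop it rolling. The wheel lifts straight out.
- wheel_c_mid (a point): Centre of a green metal wheel rim (bare ring, no spokes): outer diameter 160 mm, inner 92 mm (rim 34 mm deep), 30 mm wide, 0.67 to 0.87 kg. It stands upright in its cradle, its centre 90 mm and rim top 170 mm above the bench. x: along its axle line (across the 30 mm width), z: from the centre up to the pin's bore in the top of the rim. Can be gripped across the width at the top.
- wheel_c_bore (a point): Mouth of the bore in the top of wheel c's rim, axes as the wheel's. Rust grips pin c in it with 14 to 25 N of rubbing friction, more than the wheel's weight: a straight pull lifts the wheel. While the pin is turned to and fro (about 1 rad/s, up to 0.2 N m, no stops) friction resists the turning instead, and a slow pull of 2 to 3 mm per rad turned draws it; loose after 22 mm.
- pin_c_bar (a point): Middle of the red T-bar (60 mm long, 14 mm wide and high) of the 0.12 kg steel pin in wheel c's rim; absent if that wheel has no pin. x: along the bar, z: up along the pin. Home, it is 30 mm above the rim's top. The pin ends 64 mm below this point: 14 mm round shank, 34 mm of it in the bore, and a 23 mm collar 25 to 30 mm below this point.
- cradle_c: Wooden cradle of wheel c, fixed, 66 mm along its x, 120 mm along its y; origin: centre of its underside. Two cheeks, 52 mm high, keep the wheel upright with 1.7 mm play a side; sloping blocks stop it rolling. The wheel lifts straight out.
- hook_0 (a point): Saddle of one of three J-hooks (12 mm steel bar), 175 mm apart: top of the bar's level part, 200 mm above the bench, where the middle of a wheel's width should rest. x: along the hook from tip to board, y: along the rail, z: up. Level from 54 mm tip side to 42 mm board side; the upturned tip (outer face at 70 mm) rises 22 mm above the saddle, the board behind 25 mm. A hung wheel's centre is 46 mm below.
- hook_1 (a point): Saddle of one of three J-hooks (12 mm steel bar), 175 mm apart: top of the bar's level part, 200 mm above the bench, where the middle of a wheel's width should rest. x: along the hook from tip to board, y: along the rail, z: up. Level from 54 mm tip side to 42 mm board side; the upturned tip (outer face at 70 mm) rises 22 mm above the saddle, the board behind 25 mm. A hung wheel's centre is 46 mm below.
- hook_2 (a point): Saddle of one of three J-hooks (12 mm steel bar), 175 mm apart: top of the bar's level part, 200 mm above the bench, where the middle of a wheel's width should rest. x: along the hook from tip to board, y: along the rail, z: up. Level from 54 mm tip side to 42 mm board side; the upturned tip (outer face at 70 mm) rises 22 mm above the saddle, the board behind 25 mm. A hung wheel's centre is 46 mm below.
- pin_tray: Blue open tray for the pins, 190 mm along its x, 150 mm along its y, 60 mm high, walls and floor 5 mm thick, 0.7 kg, loose on the bench. Origin: centre of its underside.
- glue_bottle: White glue bottle with red tip, 213 mm tall, 48 x 64 mm; not part of the job, leave it alone. Origin: centre of its underside.
- block_plane: Iron block plane, 52 x 167 mm, 56 mm high; not part of the job, leave it alone. Origin: centre of its underside.
- sanding_block: Cork sanding block, 63 x 110 mm, 36 mm high; not part of the job, leave it alone. Origin: centre of its underside.
- wax_tin: Round tin with black cap, 78 mm across, 58 mm high; not part of the job, leave it alone. Origin: centre of its underside.
- screwdriver: Red-handled screwdriver, 231 mm long, 31 mm high; not part of the job, leave it alone. Origin: centre of its underside.

How it is judged:
At the end, for the whole second after the job is handed in: On each hook hangs one wheel, at rest: centre 38-56 mm below the saddle point, within 25 mm of it along the rail and 34 mm (tip side 38) along the hook. Each pin rests in the tray: bar middle within 95 mm (tray x), 78 mm (y) of its centre, under 85 mm above its underside (((x of wheel_a_mid in the frame of hook_0 between -0.038 and 0.034 m and y of wheel_a_mid in the frame of hook_0 between -0.025 and 0.025 m and z of wheel_a_mid in the frame of hook_0 between -0.056 and -0.038 m) or (x of wheel_b_mid in the frame of hook_0 between -0.038 and 0.034 m and y of wheel_b_mid in the frame of hook_0 between -0.025 and 0.025 m and z of wheel_b_mid in the frame of hook_0 between -0.056 and -0.038 m) or (x of wheel_c_mid in the frame of hook_0 between -0.038 and 0.034 m and y of wheel_c_mid in the frame of hook_0 between -0.025 and 0.025 m and z of wheel_c_mid in the frame of hook_0 between -0.056 and -0.038 m)) and ((x of wheel_a_mid in the frame of hook_1 between -0.038 and 0.034 m and y of wheel_a_mid in the frame of hook_1 between -0.025 and 0.025 m and z of wheel_a_mid in the frame of hook_1 between -0.056 and -0.038 m) or (x of wheel_b_mid in the frame of hook_1 between -0.038 and 0.034 m and y of wheel_b_mid in the frame of hook_1 between -0.025 and 0.025 m and z of wheel_b_mid in the frame of hook_1 between -0.056 and -0.038 m) or (x of wheel_c_mid in the frame of hook_1 between -0.038 and 0.034 m and y of wheel_c_mid in the frame of hook_1 between -0.025 and 0.025 m and z of wheel_c_mid in the frame of hook_1 between -0.056 and -0.038 m)) and ((x of wheel_a_mid in the frame of hook_2 between -0.038 and 0.034 m and y of wheel_a_mid in the frame of hook_2 between -0.025 and 0.025 m and z of wheel_a_mid in the frame of hook_2 between -0.056 and -0.038 m) or (x of wheel_b_mid in the frame of hook_2 between -0.038 and 0.034 m and y of wheel_b_mid in the frame of hook_2 between -0.025 and 0.025 m and z of wheel_b_mid in the frame of hook_2 between -0.056 and -0.038 m) or (x of wheel_c_mid in the frame of hook_2 between -0.038 and 0.034 m and y of wheel_c_mid in the frame of hook_2 between -0.025 and 0.025 m and z of wheel_c_mid in the frame of hook_2 between -0.056 and -0.038 m)) and linear speed of each of wheel_a, wheel_b, wheel_c, pin_a, pin_b, pin_c below 0.05 m/s and x of pin_a_bar in the frame of pin_tray between -0.095 and 0.095 m and y of pin_a_bar in the frame of pin_tray between -0.078 and 0.078 m and z of each of pin_a_bar, pin_b_bar, pin_c_bar in the frame of pin_tray below 0.085 m and x of pin_b_bar in the frame of pin_tray between -0.095 and 0.095 m and y of pin_b_bar in the frame of pin_tray between -0.078 and 0.078 m and x of pin_c_bar in the frame of pin_tray between -0.095 and 0.095 m and y of pin_c_bar in the frame of pin_tray between -0.078 and 0.078 m); the robot touches nothing.
It fails at once if wheel a is lifted more than about 20 mm with its pin still in the bore (pin drawn less than 22 mm) ((distance between wheel_a_mid and pin_a_bar below 0.117 m and height (world z) of pin_a_bar above 0.227 m and z of pin_a_bar in the frame of wheel_a_mid above 0.1 m and angle between the z axis of pin_a_bar and the z axis of wheel_a_mid, either way round below 0.3 rad) or (distance between wheel_a_mid and pin_a_bar below 0.124 m and height (world z) of pin_a_bar above 0.234 m and z of pin_a_bar in the frame of wheel_a_mid above 0.1 m and angle between the z axis of pin_a_bar and the z axis of wheel_a_mid, either way round below 0.3 rad) or (distance between wheel_a_mid and pin_a_bar below 0.132 m and height (world z) of pin_a_bar above 0.242 m and z of pin_a_bar in the frame of wheel_a_mid above 0.1 m and angle between the z axis of pin_a_bar and the z axis of wheel_a_mid, either way round below 0.3 rad)).
It fails at once if wheel b is lifted more than about 20 mm with its pin still in the bore (pin drawn less than 22 mm) ((distance between wheel_b_mid and pin_b_bar below 0.117 m and height (world z) of pin_b_bar above 0.227 m and z of pin_b_bar in the frame of wheel_b_mid above 0.1 m and angle between the z axis of pin_b_bar and the z axis of wheel_b_mid, either way round below 0.3 rad) or (distance between wheel_b_mid and pin_b_bar below 0.124 m and height (world z) of pin_b_bar above 0.234 m and z of pin_b_bar in the frame of wheel_b_mid above 0.1 m and angle between the z axis of pin_b_bar and the z axis of wheel_b_mid, either way round below 0.3 rad) or (distance between wheel_b_mid and pin_b_bar below 0.132 m and height (world z) of pin_b_bar above 0.242 m and z of pin_b_bar in the frame of wheel_b_mid above 0.1 m and angle between the z axis of pin_b_bar and the z axis of wheel_b_mid, either way round below 0.3 rad)).
It fails at once if wheel c is lifted more than about 20 mm with its pin still in the bore (pin drawn less than 22 mm) ((distance between wheel_c_mid and pin_c_bar below 0.117 m and height (world z) of pin_c_bar above 0.227 m and z of pin_c_bar in the frame of wheel_c_mid above 0.1 m and angle between the z axis of pin_c_bar and the z axis of wheel_c_mid, either way round below 0.3 rad) or (distance between wheel_c_mid and pin_c_bar below 0.124 m and height (world z) of pin_c_bar above 0.234 m and z of pin_c_bar in the frame of wheel_c_mid above 0.1 m and angle between the z axis of pin_c_bar and the z axis of wheel_c_mid, either way round below 0.3 rad) or (distance between wheel_c_mid and pin_c_bar below 0.132 m and height (world z) of pin_c_bar above 0.242 m and z of pin_c_bar in the frame of wheel_c_mid above 0.1 m and angle between the z axis of pin_c_bar and the z axis of wheel_c_mid, either way round below 0.3 rad)).
It fails at once if the glue bottle, block plane, sanding block, wax tin or screwdriver is pushed more than 40 mm (distance of any of glue_bottle, block_plane, sanding_block, wax_tin, screwdriver from where it was at the start of the episode above 0.04 m).
Of pin_a, pin_b, pin_c only 2 to 3 are there at a start; the rules pass over those that are not, and their reading is None.
At some moment in a run one of pin_tray may be knocked a few centimetres aside while the robot is not near it.
It also fails if it takes over 210 s, if anything falls off the work surface, if the arm or the gripper's body presses on something with over 40 N, if the wrist force passes 120 N, or if a joint passes its speed limit or range.

ROBOT

A 6-joint arm with a two-finger parallel gripper is mounted at the origin on a cart in front of the work surface, level with it; the furniture and walls round the work are solid. World frame = base frame: x ahead of the robot, y to its left, z up, the work surface at z = 0. Lengths are in m, angles in rad, forces in N, time in s.
With the tool pointing down it reaches from about 0.3 to 0.775 m from the base axis. Payload 14.6 kg.
Tool frame: the origin (TCP) lies between the finger pads; the fingertips stand 14 mm ahead of it and the grasp point (between the pads) lies 5 mm behind it; z points along the fingers, y is the line along which they close (so a half turn about z gives the same grasp; the last joint's range is limited). The gripper opens to 94 mm and grips with 3 to 60 N. Pads are 16 mm wide; open, the fingers measure 119 mm over their backs; the gripper's body (75 mm by 177 mm) begins 78 mm behind the grasp point.
Start: joints at [1.24, 0.3, 1.521, -0, 1.321, -0.067], TCP at [0.143, 0.531, 0.219] pointing down, gripper open.
Joint ranges: [-3.03, 3.03], [-0.79, 2.21], [0.23, 2.52], [-1.04, 4.18], [0, 3.07], [-2.55, 2.55]. Speed limits (rad/s): [2.22, 2.22, 2.57, 3.14, 3.14, 3.14].

INTERFACE

Orientations are given as [roll, pitch, yaw] about the fixed x, y, z axes, in that order (R = Rz(yaw) Ry(pitch) Rx(roll)).
In Python, from station import ctrl gives the robot as it stands. The module is installed in compiled form; this text tells all that it offers.
- The arm moves only by the tool move_arm, never from a script. Its argument "targets" is a list of rows, each a list of 7 numbers: the opening, from -1 (shut) to 1 (fully open), then the shift along the tool's x, y, z in units of 50 mm (1.0 is 50 mm), then the turn, a rotation vector about the tool's x, y, z in rad. A call has 1 to 12 rows; each row is the pose to reach, as a shift and turn from the pose commanded when the call began, along the tool's axes at that moment; what a row does not reach only later rows make up. A row lasts 1/10 s, in which the tool goes at most 50 mm and 8.59 degrees, less where a joint would pass 70% of its speed; a pose out of reach is approached as far as the arm can. A call with a gripper value outside its range is refused whole. The fingers move at their own pace and stop on an object; "grip_force" is the grip in N (left out, the last holds). Time passes only in rows, so rows that repeat a pose let the fingers close. It gives the time, the measured TCP pose, the force, the opening and the grip force at its end, in the units of the state.
- ctrl.get_obs(): the state, without advancing time (a new reading comes with each control period).
- ctrl.camera(name): name is "side" or "top" or "wrist"; returns (picture, depth): 384x512x3 uint8, red, green, blue; 384x512 float32, m along the optical axis (not along the pixel's ray), 0 where there is no reading.
- ctrl.camera_params(name): a dict with "intrinsics" (3x3 intrinsics, pixels), "k1" (the pictures are not rectified: a ray, as slopes to the right and down, at radius r is drawn at 1 + k1 r^2 times it, then the intrinsics apply), "rvec" (rotation vector, rad) and "tvec" (3), from world to camera coordinates, as OpenCV has them; the wrist camera has in their place "T_tool_cam" (4x4, takes a point from camera to tool coordinates, whose origin is the TCP and whose axes are the flange's). Camera axes: x right, y down, z forward; pixel columns grow to the right and rows downward; lengths in m; the calibration is good to about 2 mm. A picture is of the moment at which its call begins: read the wrist's pose just before it. camera_params takes no time and is no camera call.
- ctrl.hand_in(): hands the job in; it is judged then, once.
Trained networks look in the newest picture that a camera, given by its name, has taken for a name from the list of things; names that differ only in an ending like _2 or _b are one class to them, and where a whole thing is asked for, a point or a joint stands for the part that bears it (a point fixed in the world has none). Each returns a list of dicts, best first, with "score" (0 to 1); they miss things now and then, are a little off and sometimes report something else, mostly with a low value. They report only what shows in the picture. A call takes as long as a camera call.
- ctrl.cut_out(camera, target): "region" (384x512 bool, what is visible of it) and "point" ([column, row] in pixels, amid what is visible of it).
- ctrl.tip_of(camera, target): "point" ([column, row] in pixels: a listed point, or the origin of a listed thing).
The state is a dict: "time_s": time; "qpos": joint angles; "joint_vel": joint speeds; "tau": joint torques, N m; "ee_pos": TCP position; "eef_rot": TCP orientation; "force": force on the tool from outside, world axes, zero at the start; "moment": the same for the moment, N m; "grip_width": finger opening in m; "grip_force": force on a finger pad.
Only numpy, scipy, OpenCV 4.12 (cv2) and the standard library are available. Lean on these libraries where they do the work, as an engineer would, in place of code of your own. Each camera call takes 0.05 s, during which the arm holds its last target. There are 200 camera calls.

## Working session

There is one attempt and no reset: what is moved stays moved. The work goes in short steps, Python scripts to look and compute and a tool call to move; the robot and the scene stay as the last step left them, time stands still between calls to the robot, and variables do not carry over. Pictures are saved under pics/ and viewed, at most 14 in all, crops included, and the job is handed in when it is done.

Besides the shell and the picture viewer there is one more tool, called after "Request:" as name(argument=value, ...) on one line, values as JSON. move_arm: Moves the arm, as the interface text tells. Its arguments: {"type":"object","properties":{"targets":{"type":"array"},"grip_force":{"type":"number"}},"required":["targets"]}

```bash
mkdir -p pics; cat > h.py <<'E'
import numpy as np, cv2
from scipy.spatial.transform import Rotation as R
from station import ctrl
def cam(n):
    o=ctrl.get_obs(); p=ctrl.camera_params(n); im,d=ctrl.camera(n)
    if n=='wrist':
        T=np.eye(4); T[:3,:3]=R.from_euler('xyz',o['eef_rot']).as_matrix(); T[:3,3]=o['ee_pos']; T=T@np.array(p['T_tool_cam'])
    else:
        Rm=cv2.Rodrigues(np.array(p['rvec'],float))[0]; T=np.eye(4); T[:3,:3]=Rm.T; T[:3,3]=-Rm.T@np.array(p['tvec']).ravel()
    return dict(n=n,im=im,d=d,K=np.array(p['intrinsics']),k1=p['k1'],T=T)
def slopes(c,pts):
    dist=np.array([c['k1'],0,0,0],float)
    return cv2.undistortPoints(np.array(pts,float).reshape(-1,1,2),c['K'],dist).reshape(-1,2)
def ray(c,pt):
    s=slopes(c,[pt])[0]; v=c['T'][:3,:3]@np.array([s[0],s[1],1]); return c['T'][:3,3],v
def at_z(c,pt,z):
    o,v=ray(c,pt); return o+v*(z-o[2])/v[2]
def at_d(c,pt,r=1):
    u,w=int(round(pt[0])),int(round(pt[1])); q=c['d'][max(w-r,0):w+r+1,max(u-r,0):u+r+1]; q=q[q>0]
    o,v=ray(c,pt); return o+v*(np.median(q) if len(q) else np.nan)
def cloud(c,mask=None):
    m=c['d']>0
    if mask is not None: m&=mask
    r,co=np.nonzero(m); s=slopes(c,np.c_[co,r]); d=c['d'][m]
    return (c['T'][:3,:3]@np.c_[s*d[:,None],d].T).T+c['T'][:3,3]
def save(c,name): cv2.imwrite('pics/'+name,c['im'][:,:,::-1])
def tri(c1,p1,c2,p2):
    o1,v1=ray(c1,p1);o2,v2=ray(c2,p2)
    A=np.c_[v1,-v2]; t=np.linalg.lstsq(A,o2-o1,rcond=None)[0]
    return (o1+v1*t[0]+o2+v2*t[1])/2, np.linalg.norm(o1+v1*t[0]-o2-v2*t[1])
E
cat > a.py <<'E'
from h import *
np.set_printoptions(precision=3,suppress=True)
for n in ['top','side']:
    c=cam(n); save(c,n+'0.png')
    print(n,'cam at',c['T'][:3,3])
    for t in ['pin_a_bar','wheel_a_mid','wheel_a_bore','hook_0','pin_tray','cradle_a','glue_bottle','block_plane','sanding_block','wax_tin','screwdriver']:
        for r in ctrl.tip_of(n,t):
            if r['score']>.3: print(t,round(r['score'],2),np.round(r['point'],1),at_d(c,r['point']))
E
python3 a.py
```

```text
top cam at [0.339 0.045 1.771]
pin_a_bar 0.63 [192.6 205.5] [0.455 0.311 0.204]
pin_a_bar 0.5 [344.  147.7] [ 0.648 -0.224  0.198]
wheel_a_mid 0.87 [194.8 206.4] [0.454 0.309 0.171]
wheel_a_mid 0.62 [159.2 210. ] [0.453 0.469 0.034]
wheel_a_bore 0.7 [195.1 204.5] [0.46  0.306 0.178]
wheel_a_bore 0.39 [368.3 208.7] [ 0.442 -0.341  0.003]
hook_0 0.71 [342.2 148.7] [ 0.644 -0.218  0.198]
hook_0 0.6 [367.8 206.8] [ 0.449 -0.339  0.005]
hook_0 0.58 [246.9 147.9] [0.692 0.128 0.014]
hook_0 0.56 [295.2 148.2] [ 0.686 -0.063  0.014]
pin_tray 0.62 [367.3 206.8] [ 0.449 -0.337  0.005]
pin_tray 0.41 [306.3 195.2] [ 0.485 -0.088  0.169]
cradle_a 0.68 [200.8 207.8] [0.449 0.288 0.163]
cradle_a 0.53 [260.4 212.8] [0.424 0.076 0.207]
cradle_a 0.48 [306.5 199. ] [ 0.471 -0.088  0.177]
glue_bottle 0.57 [143.7 184.3] [0.55  0.522 0.064]
block_plane 0.91 [170.8 172.5] [0.597 0.424 0.036]
block_plane 0.48 [261.8 210.9] [0.43  0.071 0.208]
sanding_block 0.71 [158. 211.] [0.448 0.472 0.04 ]
sanding_block 0.44 [292.1 177.2] [ 0.573 -0.048  0.002]
wax_tin 0.75 [384.8 146.1] [ 0.678 -0.406  0.054]
screwdrive
[... 329 characters left out ...]
]
wheel_a_bore 0.54 [214.3 172.9] [0.419 0.071 0.209]
hook_0 0.96 [258.7 153.6] [0.658 0.131 0.195]
hook_0 0.63 [305.5 190.6] [ 0.639 -0.212  0.201]
hook_0 0.58 [284.3 173.2] [0.714 0.021 0.135]
pin_tray 0.6 [280.6 272. ] [ 0.445 -0.338  0.007]
cradle_a 0.79 [255.4 235.2] [ 0.461 -0.151  0.035]
cradle_a 0.68 [205.4 188. ] [0.455 0.254 0.031]
cradle_a 0.67 [223.6 215.2] [0.422 0.024 0.036]
glue_bottle 0.62 [198.  162.3] [0.443 0.277 0.154]
block_plane 0.66 [217.3 166.5] [0.597 0.412 0.02 ]
sanding_block 0.79 [186.8 178.2] [0.436 0.416 0.007]
wax_tin 0.84 [353.7 262.5] [ 0.674 -0.451  0.021]
wax_tin 0.35 [254.4 214.5] [ 0.454 -0.16   0.139]
screwdriver 0.63 [263.4 217. ] [ 0.57  -0.039  0.006]
```

```bash
python3 - <<'E'
import cv2,numpy as np
a=cv2.imread('pics/top0.png')[110:280,110:420];b=cv2.imread('pics/side0.png')[110:310,150:400]
a=cv2.resize(a,None,fx=2.58,fy=2.58*0+2.58,interpolation=cv2.INTER_CUBIC)
b=cv2.resize(b,(750,600),interpolation=cv2.INTER_CUBIC)
cv2.imwrite('pics/t0c.png',a);cv2.imwrite('pics/s0c.png',b)
E
```

```text
(no output)
```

View pics/t0c.png

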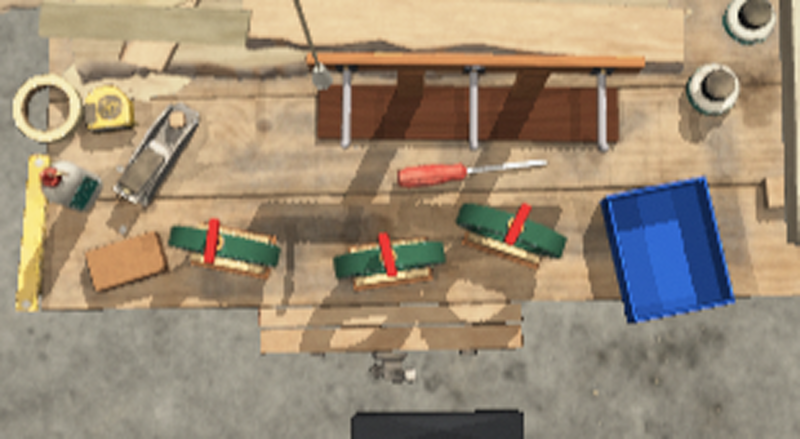

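View pics/s0c.png

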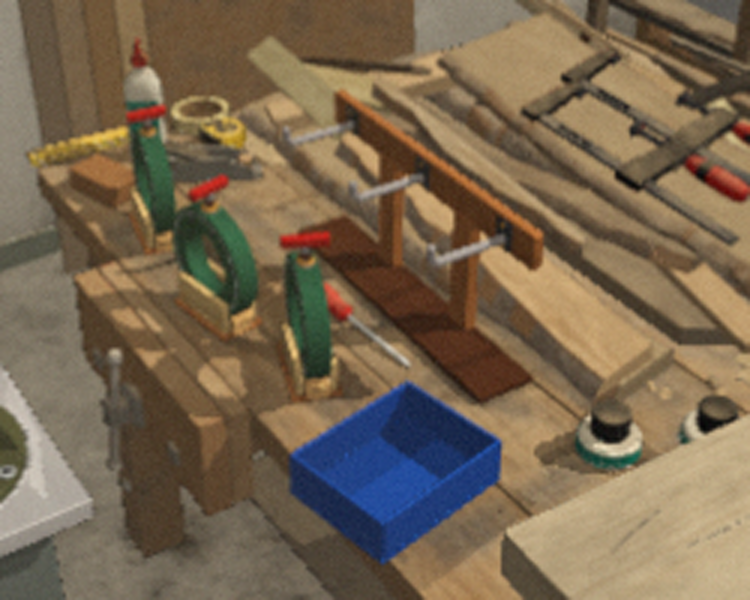

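Both views show three green wheels, each with a red T-bar. In the top crop they are at (212,240), (388,252) and (517,225), with hook tips at (347,148), (474,148) and (602,148) and the tray at (670,248). Next I'll measure them from the depth clouds.

```bash
cat > m.py <<'E'
from h import *
np.set_printoptions(precision=4,suppress=True)
def pca(P):
    c=P[:,:2].mean(0); w,v=np.linalg.eigh(np.cov((P[:,:2]-c).T)); d=v[:,1]; e=(P[:,:2]-c)@v
    return np.degrees(np.arctan2(d[1],d[0])), np.ptp(np.percentile(e,[2,98],axis=0),axis=0)[::-1], (P[:,:2].min(0)+P[:,:2].max(0))/2
def seg(c,col):
    h=cv2.cvtColor(c['im'],cv2.COLOR_RGB2HSV).astype(int); H,S,V=h[...,0],h[...,1],h[...,2]
    return {'red':((H<8)|(H>172))&(S>150)&(V>90),'green':(H>60)&(H<95)&(S>90),'blue':(H>98)&(H<125)&(S>130),'grey':(S<60)}[col]
def clusters(P,e=.05):
    from scipy.cluster.hierarchy import fcluster,linkage
    l=fcluster(linkage(P[:,:2],'single'),e*.3,'distance'); return [P[l==i] for i in set(l) if (l==i).sum()>8]
if __name__=='__main__':
  for n in ['top','side']:
    c=cam(n)
    for col,zl,zh in [('red',.185,.23),('green',.155,.185),('grey',.18,.23),('blue',.045,.075)]:
        P=cloud(c,seg(c,col)); P=P[(P[:,2]>zl)&(P[:,2]<zh)&(P[:,0]>.25)&(P[:,0]<.8)&(abs(P[:,1])<.48)]
        if len(P)<10: print(n,col,len(P));continue
        for Q in clusters(P): print(n,col,len(Q),Q.mean(0),'z90',np.percentile(Q[:,2],90),*pca(Q))
  o=ctrl.get_obs(); print(o['eef_rot'],o['ee_pos'],o['time_s'])
E
python3 m.py
```

```text
top red 72 [0.4628 0.314  0.2064] z90 0.2105221893823447 171.36408782411473 [0.0562 0.0136] [0.4636 0.3142]
top red 64 [0.4389 0.0775 0.2065] z90 0.21088866125994635 -166.0774216903199 [0.053  0.0128] [0.439  0.0784]
top red 64 [ 0.4766 -0.0983  0.206 ] z90 0.20949954572056934 151.8896361705475 [0.0536 0.0126] [ 0.4771 -0.0993]
top green 60 [0.4694 0.3447 0.1629] z90 0.1674103116756242 60.42789511713356 [0.0362 0.0271] [0.4707 0.3465]
top green 71 [0.4562 0.2866 0.163 ] z90 0.16996083847368348 72.76146771202612 [0.0377 0.0263] [0.4568 0.2861]
top green 70 [ 0.4656 -0.1258  0.1642] z90 0.17105231001229967 78.94301716839098 [0.0337 0.0281] [ 0.4654 -0.1256]
top green 71 [ 0.4859 -0.0718  0.1637] z90 0.17130534780668683 89.9944004517632 [0.0395 0.0304] [ 0.4851 -0.07  ]
top green 67 [0.4411 0.0493 0.1643] z90 0.1709362628834003 90.85630310492714 [0.0325 0.0254] [0.441  0.0471]
top green 73 [0.434  0.1077 0.163 ] z90 0.16950258235950968 106.28666264845664 [0.0402 0.0263] [0.4336 0.1099]
top grey 104 [ 0.6323 -0.219   0.2027] z90 0.21726655124170038 177.7814145192226 [0.1078 0.0183] [ 0.6
[... 836 characters left out ...]
0 0.16851007624126857 89.32110825023032 [0.0381 0.0231] [0.4442 0.0435]
side green 55 [ 0.4682 -0.1283  0.1645] z90 0.16969273633179272 64.20204398863262 [0.0317 0.0245] [ 0.4675 -0.1292]
side grey 105 [ 0.6329 -0.2224  0.2014] z90 0.2110956225273189 176.6334095796659 [0.1123 0.0139] [ 0.6297 -0.2245]
side grey 88 [ 0.6425 -0.0476  0.2001] z90 0.20971095738214535 175.99211625677893 [0.1092 0.0162] [ 0.6386 -0.0515]
side grey 65 [0.6435 0.1267 0.2008] z90 0.20974211295601125 178.39365572244535 [0.1094 0.0159] [0.6448 0.1263]
side blue 580 [ 0.4434 -0.3438  0.0545] z90 0.06130975367208106 -166.48337758967108 [0.1925 0.1542] [ 0.45   -0.3346]
[-3.1416  0.      2.8778] [0.1434 0.531  0.2194] 1.3
```

```bash
cat > go.py <<'E'
from h import *
import sys
def go(*W,start=None):
    o=ctrl.get_obs(); p=np.array(o['ee_pos']); y=o['eef_rot'][2]; print('tilt',np.round(o['eef_rot'],3)[:2],'t',round(o['time_s'],2),'at',np.round(p,4),round(np.degrees(y),1),'q6',round(o['qpos'][5],2))
    for w in W:
        g=np.array(w[:3]); yd=np.radians(w[3]); Rm=R.from_euler('xyz',[np.pi,0,y]).as_matrix()
        s=Rm.T@(g-p)/.05; dy=(yd-y+np.pi)%(2*np.pi)-np.pi
        n=max(np.linalg.norm(g-p)/.05,abs(dy)/.15)
        print('shift',np.round(s,2),'rz',round(-dy,3),'rows>=',round(n,1)); p,y=g,yd
if __name__=='__main__': go(*[tuple(map(float,a.split(','))) for a in sys.argv[1:]])
E
python3 go.py .4635,.3135,.27,171.4
```

```text
tilt [-3.142  0.   ] t 1.3 at [0.1434 0.531  0.2194] 164.9 q6 -0.07
shift [-7.31 -2.53 -1.01] rz -0.114 rows>= 7.8
```

Request:
move_arm(targets=[[0.1, 0, 0, -1, 0, 0, 0], [0.1, -7.31, -2.53, -1.01, 0, 0, -0.114], [0.1, -7.31, -2.53, -1.01, 0, 0, -0.114], [0.1, -7.31, -2.53, -1.01, 0, 0, -0.114], [0.1, -7.31, -2.53, -1.01, 0, 0, -0.114], [0.1, -7.31, -2.53, -1.01, 0, 0, -0.114], [0.1, -7.31, -2.53, -1.01, 0, 0, -0.114], [0.1, -7.31, -2.53, -1.01, 0, 0, -0.114], [0.1, -7.31, -2.53, -1.01, 0, 0, -0.114], [0.1, -7.31, -2.53, -1.01, 0, 0, -0.114], [0.1, -7.31, -2.53, -1.01, 0, 0, -0.114], [0.1, -7.31, -2.53, -1.01, 0, 0, -0.114]], grip_force=40)

```text
time_s: 2.5
ee_pos: [0.4626, 0.3141, 0.27]
eef_rot: [3.141, -0.0, 2.993]
force: [-0.1, -0.5, 0.9]
grip_width: 0.0518
grip_force: 0.0
```

```bash
cat > w.py <<'E'
from m import *
import sys
from go import go
c=cam('wrist'); save(c,sys.argv[1]+'.png')
for col,zl,zh in [('red',.185,.26),('green',.15,.19)]:
    P=cloud(c,seg(c,col)); P=P[(P[:,2]>zl)&(P[:,2]<zh)]
    if len(P)>30:
        for Q in clusters(P[::4]): print(col,len(Q),Q.mean(0),'z90',np.percentile(Q[:,2],90),*pca(Q))
for r in ctrl.tip_of('wrist','pin_a_bar')[:2]: print(r['score'],r['point'],at_d(c,r['point']))
E
python3 w.py wa; python3 go.py
```

```text
red 307 [0.4633 0.3162 0.2067] z90 0.20780686803743995 171.53727633263745 [0.0568 0.0126] [0.4647 0.3164]
green 301 [0.4367 0.1153 0.1596] z90 0.16668891481661752 113.90571642685353 [0.0584 0.0299] [0.4389 0.1008]
green 331 [0.458  0.2865 0.1624] z90 0.168662507945067 79.80956024159484 [0.0406 0.0281] [0.4585 0.2867]
green 320 [0.4709 0.3458 0.1624] z90 0.168421489458773 75.93290476767878 [0.0409 0.0279] [0.471  0.3466]
0.74 [259.5, 211.3] [0.465  0.3156 0.2077]
tilt [3.141 0.   ] t 2.6 at [0.4625 0.3143 0.2701] 171.5 q6 -0.89
```

View pics/wa.png

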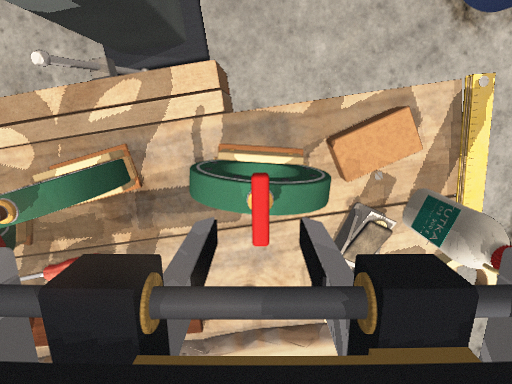

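The wrist view shows bar a centred between the fingers at (260,210), top at z 0.207 as expected. Descending and gripping.

Request:
move_arm(targets=[[0.1, -0.02, 0.03, 0.5, 0, 0, 0], [0.1, -0.02, 0.03, 1.0, 0, 0, 0], [0.1, -0.02, 0.03, 1.5, 0, 0, 0], [0.1, -0.02, 0.03, 1.5, 0, 0, 0], [-1, -0.02, 0.03, 1.5, 0, 0, 0], [-1, -0.02, 0.03, 1.5, 0, 0, 0], [-1, -0.02, 0.03, 1.5, 0, 0, 0], [-1, -0.02, 0.03, 1.5, 0, 0, 0], [-1, -0.02, 0.03, 1.5, 0, 0, 0], [-1, -0.02, 0.03, 1.5, 0, 0, 0]], grip_force=40)

```text
time_s: 3.6
ee_pos: [0.4647, 0.3153, 0.1953]
eef_rot: [3.14, 0.001, 2.992]
force: [0.4, 3.4, 0.5]
grip_width: 0.0136
grip_force: 40.0
```

Request:
move_arm(targets=[[-1, 0, 0, -0.003, 0, 0, 0.1], [-1, 0, 0, -0.008, 0, 0, 0.2], [-1, 0, 0, -0.013, 0, 0, 0.3], [-1, 0, 0, -0.018, 0, 0, 0.4], [-1, 0, 0, -0.023, 0, 0, 0.5], [-1, 0, 0, -0.028, 0, 0, 0.6], [-1, 0, 0, -0.033, 0, 0, 0.7], [-1, 0, 0, -0.038, 0, 0, 0.8], [-1, 0, 0, -0.043, 0, 0, 0.9], [-1, 0, 0, -0.048, 0, 0, 1.0], [-1, 0, 0, -0.053, 0, 0, 1.1], [-1, 0, 0, -0.058, 0, 0, 1.2]])

```text
time_s: 4.8
ee_pos: [0.4644, 0.315, 0.1972]
eef_rot: [-3.141, -0.0, 1.788]
force: [1.7, 3.3, -5.7]
grip_width: 0.0134
grip_force: 40.0
```

Request:
move_arm(targets=[[-1, 0, 0, -0.003, 0, 0, -0.1], [-1, 0, 0, -0.008, 0, 0, -0.2], [-1, 0, 0, -0.013, 0, 0, -0.3], [-1, 0, 0, -0.018, 0, 0, -0.4], [-1, 0, 0, -0.023, 0, 0, -0.5], [-1, 0, 0, -0.028, 0, 0, -0.6], [-1, 0, 0, -0.033, 0, 0, -0.7], [-1, 0, 0, -0.038, 0, 0, -0.8], [-1, 0, 0, -0.043, 0, 0, -0.9], [-1, 0, 0, -0.048, 0, 0, -1.0], [-1, 0, 0, -0.053, 0, 0, -1.1], [-1, 0, 0, -0.058, 0, 0, -1.2]])

```text
time_s: 6.0
ee_pos: [0.4638, 0.3145, 0.1993]
eef_rot: [-3.14, -0.003, 2.996]
force: [-0.4, 0.3, -9.5]
grip_width: 0.0136
grip_force: 40.0
```

```bash
python3 - <<'E'
from m import *
o=ctrl.get_obs(); print({k:np.round(o[k],2) for k in('force','moment','ee_pos','qpos')})
c=cam('side')
for col,zl,zh in [('red',.185,.26),('green',.10,.24)]:
    P=cloud(c,seg(c,col)); P=P[(P[:,2]>zl)&(P[:,2]<zh)&(P[:,0]>.25)&(P[:,0]<.55)&(abs(P[:,1])<.42)]
    for Q in clusters(P): print(col,len(Q),Q.mean(0),'z97',np.percentile(Q[:,2],97))
E
```

```text
{'force': array([-0.44,  0.34, -9.49]), 'moment': array([ 0.22,  0.17, -0.13]), 'ee_pos': array([0.46, 0.31, 0.2 ]), 'qpos': array([ 0.53,  0.34,  1.51,  0.  ,  1.29, -0.89])}
red 9 [0.4846 0.3036 0.2086] z97 0.21544700390117436
red 13 [0.4454 0.3153 0.2062] z97 0.21443543986233746
red 54 [0.4409 0.0739 0.2046] z97 0.21105143734741463
red 73 [ 0.4794 -0.1019  0.2053] z97 0.2116844310964534
green 100 [0.4565 0.2614 0.1441] z97 0.17014134423786212
green 131 [0.4472 0.0229 0.1422] z97 0.16942920791679533
green 175 [ 0.4606 -0.1494  0.1416] z97 0.16960365075393918
```

Request:
move_arm(targets=[[-1, 0, 0, 0, 0, 0, 0.1], [-1, 0, 0, -0.004, 0, 0, 0.2], [-1, 0, 0, -0.008, 0, 0, 0.3], [-1, 0, 0, -0.012, 0, 0, 0.4], [-1, 0, 0, -0.016, 0, 0, 0.5], [-1, 0, 0, -0.02, 0, 0, 0.6], [-1, 0, 0, -0.024, 0, 0, 0.7], [-1, 0, 0, -0.028, 0, 0, 0.8], [-1, 0, 0, -0.032, 0, 0, 0.9], [-1, 0, 0, -0.036, 0, 0, 1.0], [-1, 0, 0, -0.04, 0, 0, 1.1], [-1, 0, 0, -0.044, 0, 0, 1.2]])

```text
time_s: 7.25
ee_pos: [0.4643, 0.3147, 0.2021]
eef_rot: [-3.14, 0.001, 1.786]
force: [1.2, 1.2, -8.3]
grip_width: 0.0135
grip_force: 40.0
```

Request:
move_arm(targets=[[-1, 0, 0, 0, 0, 0, -0.1], [-1, 0, 0, -0.005, 0, 0, -0.2], [-1, 0, 0, -0.01, 0, 0, -0.3], [-1, 0, 0, -0.015, 0, 0, -0.4], [-1, 0, 0, -0.02, 0, 0, -0.5], [-1, 0, 0, -0.025, 0, 0, -0.6], [-1, 0, 0, -0.03, 0, 0, -0.7], [-1, 0, 0, -0.035, 0, 0, -0.8], [-1, 0, 0, -0.04, 0, 0, -0.9], [-1, 0, 0, -0.045, 0, 0, -1.0], [-1, 0, 0, -0.05, 0, 0, -1.1], [-1, 0, 0, -0.055, 0, 0, -1.2]])

```text
time_s: 8.45
ee_pos: [0.464, 0.3145, 0.2045]
eef_rot: [-3.14, -0.002, 2.994]
force: [-0.5, -0.7, -10.1]
grip_width: 0.014
grip_force: 40.0
```

Request:
move_arm(targets=[[-1, 0, 0, 0, 0, 0, 0.1], [-1, 0, 0, -0.005, 0, 0, 0.2], [-1, 0, 0, -0.01, 0, 0, 0.3], [-1, 0, 0, -0.015, 0, 0, 0.4], [-1, 0, 0, -0.02, 0, 0, 0.5], [-1, 0, 0, -0.025, 0, 0, 0.6], [-1, 0, 0, -0.03, 0, 0, 0.7], [-1, 0, 0, -0.035, 0, 0, 0.8], [-1, 0, 0, -0.04, 0, 0, 0.9], [-1, 0, 0, -0.045, 0, 0, 1.0], [-1, 0, 0, -0.05, 0, 0, 1.1], [-1, 0, 0, -0.055, 0, 0, 1.2]])

```text
time_s: 9.65
ee_pos: [0.4642, 0.3146, 0.2075]
eef_rot: [-3.14, 0.001, 1.786]
force: [1.4, 0.1, -9.3]
grip_width: 0.0136
grip_force: 40.0
```

Request:
move_arm(targets=[[-1, 0, 0, 0, 0, 0, -0.1], [-1, 0, 0, -0.005, 0, 0, -0.2], [-1, 0, 0, -0.01, 0, 0, -0.3], [-1, 0, 0, -0.015, 0, 0, -0.4], [-1, 0, 0, -0.02, 0, 0, -0.5], [-1, 0, 0, -0.025, 0, 0, -0.6], [-1, 0, 0, -0.03, 0, 0, -0.7], [-1, 0, 0, -0.035, 0, 0, -0.8], [-1, 0, 0, -0.04, 0, 0, -0.9], [-1, 0, 0, -0.045, 0, 0, -1.0], [-1, 0, 0, -0.05, 0, 0, -1.1], [-1, 0, 0, -0.055, 0, 0, -1.2]])

```text
time_s: 10.85
ee_pos: [0.464, 0.3145, 0.2102]
eef_rot: [-3.14, -0.002, 2.994]
force: [-0.2, -0.6, -8.6]
grip_width: 0.0137
grip_force: 40.0
```

```bash
cat > chk.py <<'E'
from m import *
o=ctrl.get_obs(); print({k:np.round(o[k],2) for k in('force','moment','ee_pos')})
c=cam('side')
for col,zl,zh in [('red',.185,.3),('green',.10,.24)]:
    P=cloud(c,seg(c,col)); P=P[(P[:,2]>zl)&(P[:,2]<zh)&(P[:,0]>.25)&(P[:,0]<.55)&(abs(P[:,1])<.42)]
    for Q in clusters(P): print(col,len(Q),Q.mean(0),'z97',np.percentile(Q[:,2],97))
E
python3 chk.py
```

```text
{'force': array([-0.2 , -0.57, -8.59]), 'moment': array([ 0.04,  0.12, -0.09]), 'ee_pos': array([0.46, 0.31, 0.21])}
red 9 [0.4867 0.3059 0.2182] z97 0.22313711913275708
red 13 [0.4448 0.3124 0.2193] z97 0.2245173672952627
red 73 [ 0.4798 -0.1025  0.2054] z97 0.21138166061259042
red 54 [0.4409 0.0739 0.2045] z97 0.21203993936366355
green 97 [0.4557 0.2615 0.1474] z97 0.17203444910023696
green 133 [0.4479 0.0221 0.1403] z97 0.16885207631505905
green 173 [ 0.4609 -0.1489  0.1424] z97 0.16885765561372076
```

Request:
move_arm(targets=[[-1, 0, 0, 0, 0, 0, 0.1], [-1, 0, 0, -0.003, 0, 0, 0.2], [-1, 0, 0, -0.007, 0, 0, 0.3], [-1, 0, 0, -0.011, 0, 0, 0.4], [-1, 0, 0, -0.015, 0, 0, 0.5], [-1, 0, 0, -0.019, 0, 0, 0.6], [-1, 0, 0, -0.023, 0, 0, 0.7], [-1, 0, 0, -0.027, 0, 0, 0.8], [-1, 0, 0, -0.031, 0, 0, 0.9], [-1, 0, 0, -0.035, 0, 0, 1.0], [-1, 0, 0, -0.04, 0, 0, 1.1], [-1, 0, 0, -0.045, 0, 0, 1.2]])

```text
time_s: 12.1
ee_pos: [0.4643, 0.3148, 0.2129]
eef_rot: [-3.141, 0.0, 1.784]
force: [-0.5, 0.3, -6.9]
grip_width: 0.0136
grip_force: 40.0
```

Request:
move_arm(targets=[[-1, 0, 0, 0, 0, 0, -0.1], [-1, 0, 0, -0.003, 0, 0, -0.2], [-1, 0, 0, -0.007, 0, 0, -0.3], [-1, 0, 0, -0.011, 0, 0, -0.4], [-1, 0, 0, -0.015, 0, 0, -0.5], [-1, 0, 0, -0.019, 0, 0, -0.6], [-1, 0, 0, -0.023, 0, 0, -0.7], [-1, 0, 0, -0.027, 0, 0, -0.8], [-1, 0, 0, -0.031, 0, 0, -0.9], [-1, 0, 0, -0.035, 0, 0, -1.0], [-1, 0, 0, -0.04, 0, 0, -1.1], [-1, 0, 0, -0.045, 0, 0, -1.2]])

```text
time_s: 13.3
ee_pos: [0.4642, 0.3146, 0.2148]
eef_rot: [-3.14, -0.001, 2.992]
force: [0.7, 0.2, -9.1]
grip_width: 0.0139
grip_force: 40.0
```

Request:
move_arm(targets=[[-1, 0, 0, 0, 0, 0, 0.1], [-1, 0, 0, -0.003, 0, 0, 0.2], [-1, 0, 0, -0.007, 0, 0, 0.3], [-1, 0, 0, -0.011, 0, 0, 0.4], [-1, 0, 0, -0.015, 0, 0, 0.5], [-1, 0, 0, -0.019, 0, 0, 0.6], [-1, 0, 0, -0.023, 0, 0, 0.7], [-1, 0, 0, -0.027, 0, 0, 0.8], [-1, 0, 0, -0.031, 0, 0, 0.9], [-1, 0, 0, -0.035, 0, 0, 1.0], [-1, 0, 0, -0.04, 0, 0, 1.1], [-1, 0, 0, -0.045, 0, 0, 1.2]])

```text
time_s: 14.5
ee_pos: [0.4646, 0.3151, 0.2182]
eef_rot: [3.141, -0.0, 1.784]
force: [-1.1, 1.3, -1.6]
grip_width: 0.0134
grip_force: 40.0
```

```bash
python3 chk.py
```

```text
{'force': array([-1.12,  1.32, -1.62]), 'moment': array([0.21, 0.03, 0.01]), 'ee_pos': array([0.46, 0.32, 0.22])}
red 16 [0.4664 0.2914 0.2285] z97 0.23371175133684743
red 54 [0.4409 0.074  0.2045] z97 0.2115501461148578
red 73 [ 0.4798 -0.1014  0.2048] z97 0.21073133223795074
green 93 [0.4522 0.2623 0.1473] z97 0.17207878765347212
green 130 [0.4474 0.0228 0.1408] z97 0.1693171154817003
green 169 [ 0.4606 -0.1491  0.1426] z97 0.1684301627450694
```

```bash
cat > tray.py <<'E'
from m import *
for n in ('top','side'):
    c=cam(n); P=cloud(c,seg(c,'blue')); P=P[(P[:,2]>.048)&(P[:,2]<.075)&(P[:,0]>.25)&(P[:,0]<.8)&(P[:,1]<-.1)]
    r=cv2.minAreaRect(P[:,:2].astype(np.float32)); print(n,len(P),[np.round(x,3) for x in r])
E
python3 tray.py; python3 go.py .464,.315,.295,102 .497,-.323,.295,103 .497,-.323,.078,103
```

```text
top 246 [array([ 0.449, -0.332]), array([0.186, 0.152]), np.float64(10.146)]
side 500 [array([ 0.45 , -0.335]), array([0.192, 0.154]), np.float64(9.185)]
tilt [ 3.141 -0.   ] t 14.65 at [0.4646 0.315  0.2182] 102.6 q6 0.31
shift [ 0.   -0.01 -1.54] rz 0.011 rows>= 1.5
shift [-12.62  -2.01  -0.  ] rz -0.017 rows>= 12.8
shift [ 0.   -0.    4.34] rz -0.0 rows>= 4.3
```

Request:
move_arm(targets=[[-1, 0, 0, -0.1, 0, 0, 0], [-1, 0, 0, -0.2, 0, 0, 0], [-1, 0, 0, -0.3, 0, 0, 0], [-1, 0, 0, -0.4, 0, 0, 0], [-1, 0, 0, -0.8, 0, 0, 0], [-1, 0, 0, -1.54, 0, 0, 0], [-1, 0, 0, -1.54, 0, 0, 0]])

```text
time_s: 15.35
ee_pos: [0.4655, 0.3154, 0.3001]
eef_rot: [3.134, -0.002, 1.792]
force: [0.1, -0.2, -0.9]
grip_width: 0.0136
grip_force: 40.0
```

```bash
python3 chk.py; python3 go.py  .497,-.323,.295,103 .497,-.323,.078,103
```

```text
{'force': array([ 0.15, -0.2 , -0.93]), 'moment': array([-0.04,  0.01, -0.02]), 'ee_pos': array([0.47, 0.32, 0.3 ])}
red 54 [0.4396 0.0733 0.205 ] z97 0.21121442352248124
red 72 [ 0.4803 -0.1023  0.2049] z97 0.21113129710915154
green 99 [0.4537 0.2639 0.1467] z97 0.17182320566410902
green 127 [0.4472 0.0222 0.1422] z97 0.16994367936554047
green 167 [ 0.4606 -0.1493  0.1429] z97 0.1699844598165446
tilt [ 3.138e+00 -1.000e-03] t 15.4 at [0.465  0.3151 0.2974] 102.7 q6 0.31
shift [-12.59  -2.18   0.05] rz -0.006 rows>= 12.8
shift [ 0.   -0.    4.34] rz -0.0 rows>= 4.3
```

Request:
move_arm(targets=[[-1, -12.59, -2.18, 0, 0, 0, 0], [-1, -12.59, -2.18, 0, 0, 0, 0], [-1, -12.59, -2.18, 0, 0, 0, 0], [-1, -12.59, -2.18, 0, 0, 0, 0], [-1, -12.59, -2.18, 0, 0, 0, 0], [-1, -12.59, -2.18, 0, 0, 0, 0], [-1, -12.59, -2.18, 0, 0, 0, 0], [-1, -12.59, -2.18, 0, 0, 0, 0], [-1, -12.59, -2.18, 0, 0, 0, 0], [-1, -12.59, -2.18, 0, 0, 0, 0], [-1, -12.59, -2.18, 0, 0, 0, 0], [-1, -12.59, -2.18, 0, 0, 0, 0]])

```text
time_s: 16.6
ee_pos: [0.4936, -0.2864, 0.294]
eef_rot: [-3.141, -0.001, 1.792]
force: [1.0, 0.3, -1.3]
grip_width: 0.0138
grip_force: 40.0
```

```bash
python3 go.py  .497,-.323,.078,103
```

```text
tilt [-3.141e+00 -1.000e-03] t 16.6 at [ 0.4936 -0.2864  0.294 ] 102.7 q6 -0.81
shift [-0.73 -0.09  4.32] rz -0.006 rows>= 4.4
```

Request:
move_arm(targets=[[-1, -0.6, -0.09, 0, 0, 0, 0], [-1, -0.6, -0.09, 1.0, 0, 0, 0], [-1, -0.6, -0.09, 2.0, 0, 0, 0], [-1, -0.6, -0.09, 3.0, 0, 0, 0], [-1, -0.6, -0.09, 4.0, 0, 0, 0], [-1, -0.6, -0.09, 4.45, 0, 0, 0], [-1, -0.6, -0.09, 4.45, 0, 0, 0], [0.1, -0.6, -0.09, 4.45, 0, 0, 0], [0.1, -0.6, -0.09, 4.45, 0, 0, 0], [0.1, -0.6, -0.09, 3.5, 0, 0, 0], [0.1, -0.6, -0.09, 2, 0, 0, 0], [0.1, -0.6, -0.09, 0.2, 0, 0, 0]])

```text
time_s: 17.8
ee_pos: [0.4963, -0.3146, 0.2238]
eef_rot: [3.14, 0.002, 1.792]
force: [0.1, 0.0, -0.1]
grip_width: 0.0494
grip_force: 0.0
```

```bash
python3 go.py  .4785,-.100,.27,152.7 .4785,-.100,.195,152.7
```

```text
tilt [3.14e+00 2.00e-03] t 17.8 at [ 0.4963 -0.3146  0.2238] 102.7 q6 -0.85
shift [ 4.27  0.59 -0.92] rz -0.873 rows>= 5.8
shift [ 0.  -0.   1.5] rz -0.0 rows>= 1.5
```

Request:
move_arm(targets=[[0.1, 0.3, 0, -0.7, 0, 0, 0], [0.1, 4.27, 0.59, -0.7, 0, 0, -0.873], [0.1, 4.27, 0.59, -0.7, 0, 0, -0.873], [0.1, 4.27, 0.59, -0.7, 0, 0, -0.873], [0.1, 4.27, 0.59, -0.7, 0, 0, -0.873], [0.1, 4.27, 0.59, -0.7, 0, 0, -0.873], [0.1, 4.27, 0.59, -0.7, 0, 0, -0.873], [0.1, 4.27, 0.59, -0.7, 0, 0, -0.873], [0.1, 4.27, 0.59, -0.7, 0, 0, -0.873], [0.1, 4.27, 0.59, -0.7, 0, 0, -0.873]])

```text
time_s: 18.8
ee_pos: [0.4784, -0.1002, 0.2555]
eef_rot: [3.141, 0.001, 2.661]
force: [1.2, 0.2, -1.2]
grip_width: 0.052
grip_force: 0.0
```

```bash
python3 w.py wc; python3 tray.py; python3 go.py .4785,-.100,.195,152.7
```

```text
red 654 [0.4401 0.0758 0.2054] z90 0.20788785419430222 -167.75866212137683 [0.0565 0.0133] [0.4408 0.0776]
red 342 [ 0.4768 -0.0967  0.2069] z90 0.207955329334888 152.13048201304693 [0.0565 0.0126] [ 0.478  -0.0973]
green 360 [ 0.4884 -0.0687  0.1624] z90 0.1683678396803812 72.5730045124824 [0.0399 0.0285] [ 0.489  -0.0699]
green 359 [ 0.4668 -0.1251  0.1626] z90 0.16888773428107545 76.0766561920156 [0.0419 0.0292] [ 0.4672 -0.1244]
green 614 [0.4437 0.0495 0.1628] z90 0.16906045347106 99.23148467664471 [0.0546 0.0287] [0.4427 0.0559]
green 101 [0.4335 0.122  0.1565] z90 0.1602493148003955 -170.55563278580226 [0.0286 0.0148] [0.4347 0.1221]
0.68 [116.2, 267.2] [ 0.432  -0.1159  0.352 ]
0.28 [259.2, 200.0] [ 0.4692 -0.0939  0.207 ]
top 252 [array([ 0.448, -0.332]), array([0.186, 0.153]), np.float64(10.05)]
side 496 [array([ 0.45 , -0.335]), array([0.193, 0.154]), np.float64(9.918)]
tilt [3.142 0.   ] t 19.0 at [ 0.4784 -0.1001  0.255 ] 152.6 q6 -1.37
shift [-0.   0.   1.2] rz -0.002 rows>= 1.2
```

Request:
move_arm(targets=[[0.1, 0.04, 0.05, 0.6, 0, 0, 0], [0.1, 0.04, 0.05, 1.2, 0, 0, 0], [0.1, 0.04, 0.05, 1.2, 0, 0, 0], [0.1, 0.04, 0.05, 1.2, 0, 0, 0], [-1, 0.04, 0.05, 1.2, 0, 0, 0], [-1, 0.04, 0.05, 1.2, 0, 0, 0], [-1, 0.04, 0.05, 1.2, 0, 0, 0], [-1, 0.04, 0.05, 1.2, 0, 0, 0], [-1, 0.04, 0.05, 1.2, 0, 0, 0], [-1, 0.04, 0.05, 1.2, 0, 0, 0]])

```text
time_s: 20.0
ee_pos: [0.4777, -0.097, 0.1951]
eef_rot: [-3.141, 0.0, 2.665]
force: [-1.6, -2.0, 1.3]
grip_width: 0.0138
grip_force: 40.0
```

Request:
move_arm(targets=[[-1, 0, 0, -0.003, 0, 0, 0.1], [-1, 0, 0, -0.008, 0, 0, 0.2], [-1, 0, 0, -0.013, 0, 0, 0.3], [-1, 0, 0, -0.018, 0, 0, 0.4], [-1, 0, 0, -0.023, 0, 0, 0.5], [-1, 0, 0, -0.028, 0, 0, 0.6], [-1, 0, 0, -0.033, 0, 0, 0.7], [-1, 0, 0, -0.038, 0, 0, 0.8], [-1, 0, 0, -0.043, 0, 0, 0.9], [-1, 0, 0, -0.048, 0, 0, 1.0], [-1, 0, 0, -0.053, 0, 0, 1.1], [-1, 0, 0, -0.058, 0, 0, 1.2]])

```text
time_s: 21.2
ee_pos: [0.4776, -0.0964, 0.1971]
eef_rot: [-3.14, -0.001, 1.461]
force: [2.1, 1.3, -8.0]
grip_width: 0.0135
grip_force: 40.0
```

Request:
move_arm(targets=[[-1, 0, 0, 0, 0, 0, -0.1], [-1, 0, 0, -0.005, 0, 0, -0.2], [-1, 0, 0, -0.01, 0, 0, -0.3], [-1, 0, 0, -0.015, 0, 0, -0.4], [-1, 0, 0, -0.02, 0, 0, -0.5], [-1, 0, 0, -0.025, 0, 0, -0.6], [-1, 0, 0, -0.03, 0, 0, -0.7], [-1, 0, 0, -0.035, 0, 0, -0.8], [-1, 0, 0, -0.04, 0, 0, -0.9], [-1, 0, 0, -0.045, 0, 0, -1.0], [-1, 0, 0, -0.05, 0, 0, -1.1], [-1, 0, 0, -0.055, 0, 0, -1.2]])

```text
time_s: 22.4
ee_pos: [0.477, -0.0965, 0.1993]
eef_rot: [-3.141, -0.003, 2.669]
force: [0.3, 0.3, -9.3]
grip_width: 0.0138
grip_force: 40.0
```

```bash
python3 chk.py
```

```text
{'force': array([ 0.26,  0.3 , -9.34]), 'moment': array([-0.04,  0.07, -0.09]), 'ee_pos': array([ 0.48, -0.1 ,  0.2 ])}
red 55 [0.4403 0.0736 0.2048] z97 0.21165359046275822
red 19 [ 0.4588 -0.0925  0.2105] z97 0.21738274365282848
red 27 [ 0.495  -0.1096  0.2092] z97 0.21726718157867875
green 88 [0.4546 0.2687 0.1511] z97 0.17170611632283667
green 171 [ 0.462  -0.1491  0.1431] z97 0.17030151998965054
green 127 [0.4472 0.0237 0.1426] z97 0.16979159344062308
```

Request:
move_arm(targets=[[-1, 0, 0, 0, 0, 0, 0.1], [-1, 0, 0, -0.004, 0, 0, 0.2], [-1, 0, 0, -0.009, 0, 0, 0.3], [-1, 0, 0, -0.014, 0, 0, 0.4], [-1, 0, 0, -0.019, 0, 0, 0.5], [-1, 0, 0, -0.024, 0, 0, 0.6], [-1, 0, 0, -0.029, 0, 0, 0.7], [-1, 0, 0, -0.034, 0, 0, 0.8], [-1, 0, 0, -0.039, 0, 0, 0.9], [-1, 0, 0, -0.043, 0, 0, 1.0], [-1, 0, 0, -0.047, 0, 0, 1.1], [-1, 0, 0, -0.051, 0, 0, 1.2]])

```text
time_s: 23.65
ee_pos: [0.4775, -0.0965, 0.2024]
eef_rot: [-3.14, -0.0, 1.459]
force: [1.1, 0.8, -9.3]
grip_width: 0.0135
grip_force: 40.0
```

Request:
move_arm(targets=[[-1, 0, 0, 0, 0, 0, -0.1], [-1, 0, 0, -0.004, 0, 0, -0.2], [-1, 0, 0, -0.009, 0, 0, -0.3], [-1, 0, 0, -0.014, 0, 0, -0.4], [-1, 0, 0, -0.019, 0, 0, -0.5], [-1, 0, 0, -0.024, 0, 0, -0.6], [-1, 0, 0, -0.029, 0, 0, -0.7], [-1, 0, 0, -0.034, 0, 0, -0.8], [-1, 0, 0, -0.039, 0, 0, -0.9], [-1, 0, 0, -0.043, 0, 0, -1.0], [-1, 0, 0, -0.047, 0, 0, -1.1], [-1, 0, 0, -0.051, 0, 0, -1.2]])

```text
time_s: 24.85
ee_pos: [0.4772, -0.0966, 0.2047]
eef_rot: [-3.141, -0.002, 2.667]
force: [-0.6, 0.1, -9.1]
grip_width: 0.0136
grip_force: 40.0
```

Request:
move_arm(targets=[[-1, 0, 0, 0, 0, 0, 0.1], [-1, 0, 0, -0.004, 0, 0, 0.2], [-1, 0, 0, -0.009, 0, 0, 0.3], [-1, 0, 0, -0.014, 0, 0, 0.4], [-1, 0, 0, -0.019, 0, 0, 0.5], [-1, 0, 0, -0.024, 0, 0, 0.6], [-1, 0, 0, -0.029, 0, 0, 0.7], [-1, 0, 0, -0.034, 0, 0, 0.8], [-1, 0, 0, -0.039, 0, 0, 0.9], [-1, 0, 0, -0.043, 0, 0, 1.0], [-1, 0, 0, -0.047, 0, 0, 1.1], [-1, 0, 0, -0.051, 0, 0, 1.2]])

```text
time_s: 26.05
ee_pos: [0.4776, -0.0965, 0.2076]
eef_rot: [-3.141, -0.0, 1.459]
force: [1.3, -0.6, -7.5]
grip_width: 0.0139
grip_force: 40.0
```

```bash
python3 chk.py
```

```text
{'force': array([ 1.25, -0.6 , -7.46]), 'moment': array([ 0.01, -0.28,  0.09]), 'ee_pos': array([ 0.48, -0.1 ,  0.21])}
red 30 [ 0.4751 -0.1156  0.2192] z97 0.2237584370759723
red 53 [0.4409 0.0749 0.2038] z97 0.21144028449988722
green 86 [0.4547 0.2693 0.1515] z97 0.1718015078405042
green 173 [ 0.4569 -0.1478  0.1441] z97 0.1707717160215798
green 132 [0.4477 0.0231 0.1411] z97 0.16882601010455117
```

Request:
move_arm(targets=[[-1, 0, 0, 0, 0, 0, -0.1], [-1, 0, 0, -0.004, 0, 0, -0.2], [-1, 0, 0, -0.009, 0, 0, -0.3], [-1, 0, 0, -0.014, 0, 0, -0.4], [-1, 0, 0, -0.019, 0, 0, -0.5], [-1, 0, 0, -0.024, 0, 0, -0.6], [-1, 0, 0, -0.029, 0, 0, -0.7], [-1, 0, 0, -0.034, 0, 0, -0.8], [-1, 0, 0, -0.039, 0, 0, -0.9], [-1, 0, 0, -0.043, 0, 0, -1.0], [-1, 0, 0, -0.047, 0, 0, -1.1], [-1, 0, 0, -0.051, 0, 0, -1.2]])

```text
time_s: 27.3
ee_pos: [0.4773, -0.0966, 0.21]
eef_rot: [-3.141, -0.002, 2.669]
force: [0.2, -0.0, -7.9]
grip_width: 0.0136
grip_force: 40.0
```

Request:
move_arm(targets=[[-1, 0, 0, 0, 0, 0, 0.1], [-1, 0, 0, -0.004, 0, 0, 0.2], [-1, 0, 0, -0.009, 0, 0, 0.3], [-1, 0, 0, -0.014, 0, 0, 0.4], [-1, 0, 0, -0.019, 0, 0, 0.5], [-1, 0, 0, -0.024, 0, 0, 0.6], [-1, 0, 0, -0.029, 0, 0, 0.7], [-1, 0, 0, -0.034, 0, 0, 0.8], [-1, 0, 0, -0.039, 0, 0, 0.9], [-1, 0, 0, -0.043, 0, 0, 1.0], [-1, 0, 0, -0.047, 0, 0, 1.1], [-1, 0, 0, -0.051, 0, 0, 1.2]])

```text
time_s: 28.5
ee_pos: [0.4775, -0.0965, 0.2127]
eef_rot: [-3.14, -0.001, 1.461]
force: [0.2, 0.6, -8.9]
grip_width: 0.0137
grip_force: 40.0
```

Request:
move_arm(targets=[[-1, 0, 0, 0, 0, 0, -0.1], [-1, 0, 0, -0.004, 0, 0, -0.2], [-1, 0, 0, -0.009, 0, 0, -0.3], [-1, 0, 0, -0.014, 0, 0, -0.4], [-1, 0, 0, -0.019, 0, 0, -0.5], [-1, 0, 0, -0.024, 0, 0, -0.6], [-1, 0, 0, -0.029, 0, 0, -0.7], [-1, 0, 0, -0.034, 0, 0, -0.8], [-1, 0, 0, -0.039, 0, 0, -0.9], [-1, 0, 0, -0.043, 0, 0, -1.0], [-1, 0, 0, -0.047, 0, 0, -1.1], [-1, 0, 0, -0.051, 0, 0, -1.2]])

```text
time_s: 29.7
ee_pos: [0.4773, -0.0966, 0.2151]
eef_rot: [-3.141, -0.002, 2.669]
force: [-0.6, 0.1, -9.5]
grip_width: 0.0139
grip_force: 40.0
```

```bash
python3 chk.py;python3 tray.py; python3 go.py .477,-.097,.295,103 .448,-.334,.295,103 .448,-.334,.07,103
```

```text
{'force': array([-0.6 ,  0.08, -9.47]), 'moment': array([ 0.12,  0.06, -0.06]), 'ee_pos': array([ 0.48, -0.1 ,  0.22])}
red 54 [0.441  0.0742 0.2044] z97 0.2115209564813935
red 21 [ 0.4954 -0.1103  0.2248] z97 0.22889405110902167
red 20 [ 0.4601 -0.0911  0.2236] z97 0.2296403337209856
green 87 [0.4541 0.2671 0.1494] z97 0.17114767323523825
green 129 [0.4472 0.023  0.1419] z97 0.16991197659921795
green 169 [ 0.4609 -0.1487  0.1438] z97 0.1703445349595277
top 247 [array([ 0.449, -0.333]), array([0.187, 0.153]), np.float64(10.103)]
side 490 [array([ 0.451, -0.334]), array([0.194, 0.153]), np.float64(9.981)]
tilt [-3.141e+00 -1.000e-03] t 29.85 at [ 0.4774 -0.0966  0.2153] 152.6 q6 -1.37
shift [ 0.   -0.01 -1.59] rz 0.865 rows>= 5.8
shift [-4.49 -1.63 -0.  ] rz -0.0 rows>= 4.8
shift [ 0.  -0.   4.5] rz -0.0 rows>= 4.5
```

Request:
move_arm(targets=[[-1, 0, 0, 0, 0, 0, 0.1], [-1, 0, 0, -0.004, 0, 0, 0.2], [-1, 0, 0, -0.009, 0, 0, 0.3], [-1, 0, 0, -0.014, 0, 0, 0.4], [-1, 0, 0, -0.019, 0, 0, 0.5], [-1, 0, 0, -0.024, 0, 0, 0.6], [-1, 0, 0, -0.029, 0, 0, 0.7], [-1, 0, 0, -0.034, 0, 0, 0.8], [-1, 0, 0, -0.039, 0, 0, 0.9], [-1, 0, 0, -0.043, 0, 0, 1.0], [-1, 0, 0, -0.047, 0, 0, 1.1], [-1, 0, 0, -0.051, 0, 0, 1.2]])

```text
time_s: 31.05
ee_pos: [0.4781, -0.0967, 0.2191]
eef_rot: [3.14, -0.0, 1.458]
force: [0.4, 0.5, -1.9]
grip_width: 0.0135
grip_force: 40.0
```

Request:
move_arm(targets=[[-1, 0, 0, -0.02, 0, 0, -0.1], [-1, 0, 0, -0.04, 0, 0, -0.2], [-1, 0, 0, -0.06, 0, 0, -0.3]])

```text
time_s: 31.35
ee_pos: [0.478, -0.0966, 0.222]
eef_rot: [3.14, 0.0, 1.766]
force: [-0.5, 1.6, -2.3]
grip_width: 0.0139
grip_force: 40.0
```

Request:
move_arm(targets=[[-1, 0, 0, -0.1, 0, 0, 0], [-1, 0, 0, -0.2, 0, 0, 0], [-1, 0, 0, -0.3, 0, 0, 0], [-1, 0, 0, -0.8, 0, 0, 0], [-1, 0, 0, -1.3, 0, 0, 0], [-1, -1, -0.33, -1.3, 0, 0, 0], [-1, -2, -0.66, -1.3, 0, 0, 0], [-1, -3, -1, -1.3, 0, 0, 0], [-1, -4, -1.33, -1.3, 0, 0, 0], [-1, -4.54, -1.51, -1.3, 0, 0, 0], [-1, -4.54, -1.51, -1.3, 0, 0, 0]])

```text
time_s: 32.45
ee_pos: [0.4461, -0.3379, 0.2862]
eef_rot: [-3.141, 0.0, 1.758]
force: [-0.8, 0.5, -1.0]
grip_width: 0.0137
grip_force: 40.0
```

```bash
python3 go.py .448,-.334,.07,103
```

```text
tilt [-3.141  0.   ] t 32.45 at [ 0.4461 -0.3379  0.2862] 100.7 q6 -0.9
shift [0.07 0.05 4.32] rz -0.039 rows>= 4.3
```

Request:
move_arm(targets=[[-1, 0, 0, 1.0, 0, 0, 0], [-1, 0, 0, 2.0, 0, 0, 0], [-1, 0, 0, 3.0, 0, 0, 0], [-1, 0, 0, 3.8, 0, 0, 0], [-1, 0, 0, 4.0, 0, 0, 0], [-1, 0, 0, 4.0, 0, 0, 0], [0.1, 0, 0, 4.0, 0, 0, 0], [0.1, 0, 0, 4.0, 0, 0, 0], [0.1, 0, 0, 3.2, 0, 0, 0], [0.1, 0, 0, 2.2, 0, 0, 0], [0.1, 0, 0, 1.2, 0, 0, 0], [0.1, 0, 0, 0, 0, 0, 0]])

```text
time_s: 33.65
ee_pos: [0.4472, -0.3338, 0.2806]
eef_rot: [3.14, 0.002, 1.765]
force: [-0.2, -0.4, 0.4]
grip_width: 0.0515
grip_force: 0.0
```

```bash
python3 go.py .4405,.0765,.27,192.5; python3 - <<'E'
from h import *
c=cam('wrist'); save(c,'wt.png')
E
```

```text
tilt [3.14e+00 2.00e-03] t 33.65 at [ 0.4472 -0.3338  0.2806] 101.1 q6 -0.9
shift [8.08 1.45 0.21] rz -1.595 rows>= 10.6
```

View pics/wt.png

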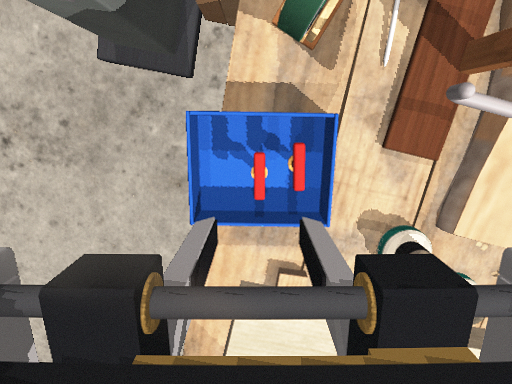

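Both pins are in the tray, at (260,175) and (299,165). Now pin b.

Request:
move_arm(targets=[[0.1, 8.08, 1.45, 0.1, 0, 0, -1.595], [0.1, 8.08, 1.45, 0.1, 0, 0, -1.595], [0.1, 8.08, 1.45, 0.1, 0, 0, -1.595], [0.1, 8.08, 1.45, 0.1, 0, 0, -1.595], [0.1, 8.08, 1.45, 0.1, 0, 0, -1.595], [0.1, 8.08, 1.45, 0.1, 0, 0, -1.595], [0.1, 8.08, 1.45, 0.1, 0, 0, -1.595], [0.1, 8.08, 1.45, 0.1, 0, 0, -1.595], [0.1, 8.08, 1.45, 0.1, 0, 0, -1.595], [0.1, 8.08, 1.45, 0.1, 0, 0, -1.595], [0.1, 8.08, 1.45, 0.1, 0, 0, -1.595], [0.1, 8.08, 1.45, 0.1, 0, 0, -1.595]])

```text
time_s: 34.9
ee_pos: [0.4408, 0.0766, 0.2726]
eef_rot: [-3.141, 0.002, -2.922]
force: [-0.1, -0.2, -0.2]
grip_width: 0.0518
grip_force: 0.0
```

```bash
python3 w.py wb; python3 tray.py; python3 go.py .4403,.0765,.195,192.5
```

```text
red 300 [0.4384 0.0782 0.2067] z90 0.2078867515318724 -167.683256320522 [0.0562 0.0125] [0.4401 0.0782]
green 424 [0.4569 0.2874 0.1631] z90 0.1700290487588721 73.18955581849998 [0.0596 0.0284] [0.4595 0.2958]
green 736 [ 0.4759 -0.0921  0.1626] z90 0.1693570592918364 67.11117755824164 [0.1013 0.0286] [ 0.4771 -0.0969]
green 327 [0.4434 0.0485 0.1625] z90 0.16862051751518303 97.36268069929294 [0.0407 0.0283] [0.4436 0.0491]
green 315 [0.4358 0.1084 0.1624] z90 0.16834652853757304 95.93478671331832 [0.0411 0.0283] [0.4366 0.1081]
top 245 [array([ 0.448, -0.332]), array([0.185, 0.153]), np.float64(9.654)]
side 498 [array([ 0.449, -0.334]), array([0.193, 0.155]), np.float64(10.703)]
tilt [-3.141e+00  1.000e-03] t 35.1 at [0.4407 0.0762 0.2719] -167.7 q6 -1.7
shift [0.01 0.01 1.54] rz -0.003 rows>= 1.5
```

Request:
move_arm(targets=[[0.1, 0.01, 0.04, 0.6, 0, 0, 0], [0.1, 0.01, 0.04, 1.2, 0, 0, 0], [0.1, 0.01, 0.04, 1.54, 0, 0, 0], [0.1, 0.01, 0.04, 1.54, 0, 0, 0], [-1, 0.01, 0.04, 1.54, 0, 0, 0], [-1, 0.01, 0.04, 1.54, 0, 0, 0], [-1, 0.01, 0.04, 1.54, 0, 0, 0], [-1, 0.01, 0.04, 1.54, 0, 0, 0], [-1, 0.01, 0.04, 1.54, 0, 0, 0], [-1, 0.01, 0.04, 1.54, 0, 0, 0]])

```text
time_s: 36.1
ee_pos: [0.4399, 0.078, 0.1947]
eef_rot: [-3.141, 0.0, -2.923]
force: [0.4, -3.0, 1.6]
grip_width: 0.0139
grip_force: 40.0
```

Request:
move_arm(targets=[[-1, 0, 0, -0.003, 0, 0, 0.1], [-1, 0, 0, -0.008, 0, 0, 0.2], [-1, 0, 0, -0.013, 0, 0, 0.3], [-1, 0, 0, -0.018, 0, 0, 0.4], [-1, 0, 0, -0.023, 0, 0, 0.5], [-1, 0, 0, -0.028, 0, 0, 0.6], [-1, 0, 0, -0.033, 0, 0, 0.7], [-1, 0, 0, -0.038, 0, 0, 0.8], [-1, 0, 0, -0.043, 0, 0, 0.9], [-1, 0, 0, -0.048, 0, 0, 1.0], [-1, 0, 0, -0.053, 0, 0, 1.1], [-1, 0, 0, -0.058, 0, 0, 1.2]])

```text
time_s: 37.3
ee_pos: [0.4394, 0.0784, 0.1966]
eef_rot: [-3.141, -0.001, 2.156]
force: [1.2, 1.0, -8.6]
grip_width: 0.0133
grip_force: 40.0
```

Request:
move_arm(targets=[[-1, 0, 0, 0, 0, 0, -0.1], [-1, 0, 0, -0.005, 0, 0, -0.2], [-1, 0, 0, -0.01, 0, 0, -0.3], [-1, 0, 0, -0.015, 0, 0, -0.4], [-1, 0, 0, -0.02, 0, 0, -0.5], [-1, 0, 0, -0.025, 0, 0, -0.6], [-1, 0, 0, -0.03, 0, 0, -0.7], [-1, 0, 0, -0.035, 0, 0, -0.8], [-1, 0, 0, -0.04, 0, 0, -0.9], [-1, 0, 0, -0.045, 0, 0, -1.0], [-1, 0, 0, -0.05, 0, 0, -1.1], [-1, 0, 0, -0.055, 0, 0, -1.2]])

```text
time_s: 38.5
ee_pos: [0.439, 0.0782, 0.199]
eef_rot: [3.141, -0.003, -2.919]
force: [-0.5, 0.0, -8.6]
grip_width: 0.0134
grip_force: 40.0
```

```bash
python3 chk.py
```

```text
{'force': array([-0.52,  0.02, -8.62]), 'moment': array([ 0.01,  0.07, -0.06]), 'ee_pos': array([0.44, 0.08, 0.2 ])}
red 23 [0.4225 0.0718 0.2076] z97 0.21605054945863292
green 80 [0.4541 0.2687 0.1499] z97 0.16946916557887912
green 157 [ 0.4586 -0.1472  0.1448] z97 0.17096726127385886
green 129 [0.4487 0.0241 0.143 ] z97 0.16988393546085503
```

Request:
move_arm(targets=[[-1, 0, 0, 0, 0, 0, 0.1], [-1, 0, 0, -0.004, 0, 0, 0.2], [-1, 0, 0, -0.009, 0, 0, 0.3], [-1, 0, 0, -0.014, 0, 0, 0.4], [-1, 0, 0, -0.019, 0, 0, 0.5], [-1, 0, 0, -0.024, 0, 0, 0.6], [-1, 0, 0, -0.029, 0, 0, 0.7], [-1, 0, 0, -0.034, 0, 0, 0.8], [-1, 0, 0, -0.039, 0, 0, 0.9], [-1, 0, 0, -0.043, 0, 0, 1.0], [-1, 0, 0, -0.047, 0, 0, 1.1], [-1, 0, 0, -0.051, 0, 0, 1.2]])

```text
time_s: 39.75
ee_pos: [0.4395, 0.0784, 0.202]
eef_rot: [-3.141, -0.001, 2.154]
force: [1.0, 1.3, -7.6]
grip_width: 0.0134
grip_force: 40.0
```

Request:
move_arm(targets=[[-1, 0, 0, 0, 0, 0, -0.1], [-1, 0, 0, -0.004, 0, 0, -0.2], [-1, 0, 0, -0.009, 0, 0, -0.3], [-1, 0, 0, -0.014, 0, 0, -0.4], [-1, 0, 0, -0.019, 0, 0, -0.5], [-1, 0, 0, -0.024, 0, 0, -0.6], [-1, 0, 0, -0.029, 0, 0, -0.7], [-1, 0, 0, -0.034, 0, 0, -0.8], [-1, 0, 0, -0.039, 0, 0, -0.9], [-1, 0, 0, -0.043, 0, 0, -1.0], [-1, 0, 0, -0.047, 0, 0, -1.1], [-1, 0, 0, -0.051, 0, 0, -1.2]])

```text
time_s: 40.95
ee_pos: [0.4392, 0.0781, 0.2044]
eef_rot: [3.141, -0.002, -2.922]
force: [-0.1, -0.8, -8.7]
grip_width: 0.0136
grip_force: 40.0
```

Request:
move_arm(targets=[[-1, 0, 0, 0, 0, 0, 0.1], [-1, 0, 0, -0.004, 0, 0, 0.2], [-1, 0, 0, -0.009, 0, 0, 0.3], [-1, 0, 0, -0.014, 0, 0, 0.4], [-1, 0, 0, -0.019, 0, 0, 0.5], [-1, 0, 0, -0.024, 0, 0, 0.6], [-1, 0, 0, -0.029, 0, 0, 0.7], [-1, 0, 0, -0.034, 0, 0, 0.8], [-1, 0, 0, -0.039, 0, 0, 0.9], [-1, 0, 0, -0.043, 0, 0, 1.0], [-1, 0, 0, -0.047, 0, 0, 1.1], [-1, 0, 0, -0.051, 0, 0, 1.2]])

```text
time_s: 42.15
ee_pos: [0.4394, 0.0783, 0.2071]
eef_rot: [-3.141, -0.001, 2.154]
force: [0.5, 0.8, -8.5]
grip_width: 0.0139
grip_force: 40.0
```

```bash
python3 chk.py
```

```text
{'force': array([ 0.47,  0.78, -8.51]), 'moment': array([ 0.14, -0.15,  0.09]), 'ee_pos': array([0.44, 0.08, 0.21])}
red 23 [0.4485 0.058  0.2176] z97 0.22402816878137152
green 49 [0.4521 0.2571 0.1406] z97 0.1587838225751204
green 160 [ 0.4588 -0.1464  0.1439] z97 0.17047653589343956
green 132 [0.4447 0.0216 0.1431] z97 0.17119852873302635
```

Request:
move_arm(targets=[[-1, 0, 0, 0, 0, 0, -0.1], [-1, 0, 0, -0.004, 0, 0, -0.2], [-1, 0, 0, -0.009, 0, 0, -0.3], [-1, 0, 0, -0.014, 0, 0, -0.4], [-1, 0, 0, -0.019, 0, 0, -0.5], [-1, 0, 0, -0.024, 0, 0, -0.6], [-1, 0, 0, -0.029, 0, 0, -0.7], [-1, 0, 0, -0.034, 0, 0, -0.8], [-1, 0, 0, -0.039, 0, 0, -0.9], [-1, 0, 0, -0.043, 0, 0, -1.0], [-1, 0, 0, -0.047, 0, 0, -1.1], [-1, 0, 0, -0.051, 0, 0, -1.2]])

```text
time_s: 43.4
ee_pos: [0.4393, 0.0782, 0.2097]
eef_rot: [3.141, -0.002, -2.919]
force: [-0.2, 0.4, -7.6]
grip_width: 0.0133
grip_force: 40.0
```

Request:
move_arm(targets=[[-1, 0, 0, 0, 0, 0, 0.1], [-1, 0, 0, -0.004, 0, 0, 0.2], [-1, 0, 0, -0.009, 0, 0, 0.3], [-1, 0, 0, -0.014, 0, 0, 0.4], [-1, 0, 0, -0.019, 0, 0, 0.5], [-1, 0, 0, -0.024, 0, 0, 0.6], [-1, 0, 0, -0.029, 0, 0, 0.7], [-1, 0, 0, -0.034, 0, 0, 0.8], [-1, 0, 0, -0.039, 0, 0, 0.9], [-1, 0, 0, -0.043, 0, 0, 1.0], [-1, 0, 0, -0.047, 0, 0, 1.1], [-1, 0, 0, -0.051, 0, 0, 1.2]])

```text
time_s: 44.6
ee_pos: [0.4394, 0.0783, 0.2123]
eef_rot: [-3.141, -0.001, 2.156]
force: [0.6, 0.7, -7.5]
grip_width: 0.0133
grip_force: 40.0
```

Request:
move_arm(targets=[[-1, 0, 0, 0, 0, 0, -0.1], [-1, 0, 0, -0.004, 0, 0, -0.2], [-1, 0, 0, -0.009, 0, 0, -0.3], [-1, 0, 0, -0.014, 0, 0, -0.4], [-1, 0, 0, -0.019, 0, 0, -0.5], [-1, 0, 0, -0.024, 0, 0, -0.6], [-1, 0, 0, -0.029, 0, 0, -0.7], [-1, 0, 0, -0.034, 0, 0, -0.8], [-1, 0, 0, -0.039, 0, 0, -0.9], [-1, 0, 0, -0.043, 0, 0, -1.0], [-1, 0, 0, -0.047, 0, 0, -1.1], [-1, 0, 0, -0.051, 0, 0, -1.2]])

```text
time_s: 45.8
ee_pos: [0.4393, 0.0782, 0.2147]
eef_rot: [3.141, -0.002, -2.919]
force: [-1.4, 0.2, -8.0]
grip_width: 0.0137
grip_force: 40.0
```

Request:
move_arm(targets=[[-1, 0, 0, 0, 0, 0, 0.1], [-1, 0, 0, -0.004, 0, 0, 0.2], [-1, 0, 0, -0.009, 0, 0, 0.3], [-1, 0, 0, -0.014, 0, 0, 0.4], [-1, 0, 0, -0.019, 0, 0, 0.5], [-1, 0, 0, -0.024, 0, 0, 0.6], [-1, 0, 0, -0.029, 0, 0, 0.7], [-1, 0, 0, -0.034, 0, 0, 0.8], [-1, 0, 0, -0.039, 0, 0, 0.9], [-1, 0, 0, -0.043, 0, 0, 1.0], [-1, 0, 0, -0.047, 0, 0, 1.1], [-1, 0, 0, -0.051, 0, 0, 1.2]])

```text
time_s: 47.0
ee_pos: [0.4398, 0.0784, 0.2182]
eef_rot: [3.141, -0.0, 2.156]
force: [-0.4, 1.4, -1.3]
grip_width: 0.0138
grip_force: 40.0
```

```bash
python3 chk.py; python3 tray.py; python3 go.py .439,.078,.295,123.4  .402,-.340,.295,103
```

```text
{'force': array([-0.44,  1.42, -1.34]), 'moment': array([0.28, 0.06, 0.03]), 'ee_pos': array([0.44, 0.08, 0.22])}
red 24 [0.4492 0.0586 0.2287] z97 0.23461674678030803
green 62 [0.4531 0.2636 0.1473] z97 0.16564363259258327
green 134 [0.4445 0.0221 0.1431] z97 0.1700686764776818
green 161 [ 0.459  -0.1469  0.1444] z97 0.16944014824929157
top 250 [array([ 0.449, -0.332]), array([0.186, 0.153]), np.float64(10.358)]
side 479 [array([ 0.451, -0.334]), array([0.193, 0.152]), np.float64(9.863)]
tilt [ 3.141 -0.   ] t 47.15 at [0.4398 0.0783 0.2181] 123.9 q6 -0.5
shift [ 0.   -0.02 -1.54] rz 0.008 rows>= 1.5
shift [-6.57 -5.22 -0.  ] rz 0.356 rows>= 8.4
```

Request:
move_arm(targets=[[-1, 0, 0, -0.1, 0, 0, 0], [-1, 0, 0, -0.2, 0, 0, 0], [-1, 0, 0, -0.3, 0, 0, 0], [-1, 0, 0, -0.8, 0, 0, 0], [-1, 0, 0, -1.5, 0, 0, 0], [-1, 0, 0, -1.5, 0, 0, 0]])

```text
time_s: 47.75
ee_pos: [0.441, 0.0782, 0.2974]
eef_rot: [3.136, 0.004, 2.16]
force: [1.2, 0.1, -1.4]
grip_width: 0.0133
grip_force: 40.0
```

Request:
move_arm(targets=[[-1, -6.57, -5.22, 0, 0, 0, 0.356], [-1, -6.57, -5.22, 0, 0, 0, 0.356], [-1, -6.57, -5.22, 0, 0, 0, 0.356], [-1, -6.57, -5.22, 0, 0, 0, 0.356], [-1, -6.57, -5.22, 0, 0, 0, 0.356], [-1, -6.57, -5.22, 0, 0, 0, 0.356], [-1, -6.57, -5.22, 0, 0, 0, 0.356], [-1, -6.57, -5.22, 0, 0, 0, 0.356], [-1, -6.57, -5.22, 0, 0, 0, 0.356], [-1, -6.57, -5.22, 0, 0, 0, 0.356], [-1, -6.57, -5.22, 0, 0, 0, 0.356]])

```text
time_s: 48.85
ee_pos: [0.4051, -0.3397, 0.2925]
eef_rot: [-3.141, -0.001, 1.804]
force: [0.3, -0.7, -0.7]
grip_width: 0.0135
grip_force: 40.0
```

```bash
python3 tray.py; python3 go.py .402,-.340,.08,103
```

```text
top 163 [array([ 0.448, -0.332]), array([0.188, 0.15 ]), np.float64(10.013)]
side 497 [array([ 0.45 , -0.334]), array([0.195, 0.154]), np.float64(10.131)]
tilt [3.142 0.   ] t 48.95 at [ 0.4055 -0.339   0.293 ] 103.4 q6 -1.0
shift [-0.   -0.07  4.26] rz 0.007 rows>= 4.3
```

Request:
move_arm(targets=[[-1, 0, -0.03, 1.0, 0, 0, 0], [-1, 0, -0.03, 2.0, 0, 0, 0], [-1, 0, -0.03, 3.0, 0, 0, 0], [-1, 0, -0.03, 4.0, 0, 0, 0], [-1, 0, -0.03, 4.3, 0, 0, 0], [-1, 0, -0.03, 4.3, 0, 0, 0], [-0.3, 0, -0.03, 4.3, 0, 0, 0], [-0.3, 0, -0.03, 4.3, 0, 0, 0], [-0.3, 0, -0.03, 3.4, 0, 0, 0], [-0.3, 0, -0.03, 2.4, 0, 0, 0], [-0.3, 0, -0.03, 1.2, 0, 0, 0], [-0.3, 0, -0.03, 0, 0, 0, 0]])

```text
time_s: 50.15
ee_pos: [0.4036, -0.3399, 0.2769]
eef_rot: [3.14, 0.003, 1.804]
force: [-0.2, -1.2, 0.2]
grip_width: 0.0329
grip_force: 0.0
```

```bash
python3 - <<'E'
from m import *
c=cam('wrist'); save(c,'wt2.png')
P=cloud(c,seg(c,'red')); P=P[(P[:,1]<-.2)&(P[:,2]<.12)]
for Q in clusters(P[::3]): print(len(Q),Q.mean(0),*pca(Q))
E
python3 go.py .477,-.098,.28,70; cat >> m.py <<'E'
E
python3 - <<'E'
import sys; sys.path.insert(0,'.')
from m import *
for n in ('top','side'):
    c=cam(n); P=cloud(c,seg(c,'grey')); P=P[(P[:,2]>.185)&(P[:,2]<.225)&(P[:,0]>.56)&(P[:,0]<.72)]
    for y0 in (-.222,-.047,.128):
        Q=P[(abs(P[:,1]-y0)<.03)]; L=Q[Q[:,2]<.209]
        f=np.polyfit(L[:,0],L[:,1],1); print(n,len(Q),'tip x',np.percentile(Q[:,0],[1,3]),'max',np.percentile(Q[:,0],98),'y at .65',np.polyval(f,.65),'ang',np.degrees(f[0]),'zmed',np.median(L[:,2]))
E
```

```text
160 [ 0.4042 -0.3393  0.076 ] 103.68580375757993 [0.0559 0.0113] [ 0.4041 -0.3403]
184 [ 0.4939 -0.314   0.0756] 102.83565947505903 [0.0558 0.0131] [ 0.4946 -0.3151]
168 [ 0.4482 -0.3353  0.0751] 102.38801834054608 [0.0557 0.0129] [ 0.453  -0.3361]
tilt [3.134 0.012] t 50.2 at [ 0.405  -0.3412  0.2855] 103.4 q6 -1.0
shift [4.4  2.52 0.11] rz 0.582 rows>= 5.1
top 104 tip x [0.5727 0.5747] max 0.6817739232598767 y at .65 -0.2195613322878423 ang -1.5615214830860558 zmed 0.1998768338672816
top 103 tip x [0.5789 0.5803] max 0.689261488875222 y at .65 -0.04445121049035193 ang -2.5757425318594205 zmed 0.19815828565908566
top 108 tip x [0.5865 0.5875] max 0.6946268091033694 y at .65 0.12934549138646267 ang -2.1008123719393925 zmed 0.1987814001739736
side 104 tip x [0.5737 0.5758] max 0.6880791212578488 y at .65 -0.22303639728094524 ang -1.582403736132145 zmed 0.2002599360062316Traceback (most recent call last):
  File "<stdin>", line 7, in <module>
    raise TypeError("expected non-empty vector for x")
TypeError: expected non-empty vector for x
```

All three pins stand upright in the tray (bar tops at z 0.076, within its bounds). Next, the wheels, starting with c.

Request:
move_arm(targets=[[0.0, 4.4, 2.52, 0.7, 0, 0, 0.6], [0.0, 4.4, 2.52, 0.7, 0, 0, 0.6], [0.0, 4.4, 2.52, 0.7, 0, 0, 0.6], [0.0, 4.4, 2.52, 0.7, 0, 0, 0.6], [0.0, 4.4, 2.52, 0.7, 0, 0, 0.6], [0.0, 4.4, 2.52, 0.7, 0, 0, 0.6], [0.0, 4.4, 2.52, 0.7, 0, 0, 0.6], [0.0, 4.4, 2.52, 0.7, 0, 0, 0.6], [0.0, 4.4, 2.52, 0.7, 0, 0, 0.6]])

```text
time_s: 51.2
ee_pos: [0.4753, -0.0979, 0.238]
eef_rot: [3.141, 0.0, 1.203]
force: [0.1, -0.3, 0.1]
grip_width: 0.0471
grip_force: 0.0
```

```bash
cat > wh.py <<'E'
from m import *
from go import go
c=cam('wrist'); P=cloud(c,seg(c,'green')); o=ctrl.get_obs(); p=np.array(o['ee_pos'])
save(c,'wh_%d.png'%(o['time_s']*10))
P=P[(np.hypot(*(P[:,:2]-p[:2]).T)<.09)]; zt=np.percentile(P[:,2],97)
Q=P[P[:,2]>.158]; a,e,m=pca(Q); h=[Q[(Q[:,1]>p[1])],Q[Q[:,1]<p[1]]]
print('top z',zt,'ang',a,e,'mid',m,'mean',Q.mean(0))
E
python3 wh.py; python3 go.py .477,-.098,.156,69
```

```text
top z 0.17018835259688145 ang 67.9520749824763 [0.082  0.0279] mid [ 0.4792 -0.0965] mean [ 0.4792 -0.0921  0.1666]
tilt [3.141 0.   ] t 51.25 at [ 0.4753 -0.098   0.238 ] 68.9 q6 0.09
shift [0.01 0.03 1.64] rz -0.002 rows>= 1.6
```

Request:
move_arm(targets=[[0.0, 0.03, 0.03, 0.8, 0, 0, 0], [0.0, 0.03, 0.03, 1.64, 0, 0, 0], [0.0, 0.03, 0.03, 1.64, 0, 0, 0], [0.0, 0.03, 0.03, 1.64, 0, 0, 0], [-1, 0.03, 0.03, 1.64, 0, 0, 0], [-1, 0.03, 0.03, 1.64, 0, 0, 0], [-1, 0.03, 0.03, 1.64, 0, 0, 0], [-1, 0.03, 0.03, 1.64, 0, 0, 0], [-1, 0.03, 0.03, 1.64, 0, 0, 0]], grip_force=55)

```text
time_s: 52.15
ee_pos: [0.4783, -0.0965, 0.1574]
eef_rot: [3.139, -0.0, 1.204]
force: [0.3, -0.1, 7.1]
grip_width: 0.03
grip_force: 54.8
```

Request:
move_arm(targets=[[-1, 0, 0, -0.2, 0, 0, 0], [-1, 0, 0, -0.4, 0, 0, 0], [-1, 0, 0, -0.7, 0, 0, 0], [-1, 0, 0, -1.0, 0, 0, 0], [-1, 0, 0, -1.4, 0, 0, 0], [-1, 0, 0, -1.8, 0, 0, 0], [-1, 0, 0, -2.1, 0, 0, 0], [-1, 0, 0, -2.3, 0, 0, 0], [-1, 0, 0, -2.3, 0, 0, 0]])

```text
time_s: 53.05
ee_pos: [0.4775, -0.0963, 0.2717]
eef_rot: [3.141, -0.0, 1.204]
force: [0.1, -0.3, -8.3]
grip_width: 0.0294
grip_force: 54.8
```

```bash
python3 tray.py; python3 go.py .533,-.217,.271,87.8 .641,-.221,.271,87.8
```

```text
top 257 [array([ 0.449, -0.333]), array([0.186, 0.153]), np.float64(10.238)]
side 486 [array([ 0.451, -0.334]), array([0.193, 0.153]), np.float64(9.876)]
tilt [-3.14  0.  ] t 53.15 at [ 0.4772 -0.0962  0.2702] 69.0 q6 0.09
shift [-1.86  1.91 -0.02] rz -0.329 rows>= 2.7
shift [0.   2.16 0.  ] rz -0.0 rows>= 2.2
```

Request:
move_arm(targets=[[-1, -0.4, 0.4, 0, 0, 0, -0.06], [-1, -0.8, 0.8, 0, 0, 0, -0.13], [-1, -1.2, 1.2, 0, 0, 0, -0.2], [-1, -1.6, 1.6, 0, 0, 0, -0.27], [-1, -1.86, 1.91, 0, 0, 0, -0.33], [-1, -1.86, 1.91, 0, 0, 0, -0.33], [-1, -1.86, 1.91, 0, 0, 0, -0.33], [-1, -1.86, 1.91, 0, 0, 0, -0.33]])

```text
time_s: 53.95
ee_pos: [0.533, -0.2167, 0.2704]
eef_rot: [-3.14, -0.001, 1.534]
force: [-0.7, 0.6, -7.8]
grip_width: 0.0297
grip_force: 55.0
```

```bash
cat > v.py <<'E'
from m import *
import sys
out=[]
for n in ('top','side'):
    c=cam(n); g=seg(c,'green'); P=cloud(c,g); P=P[(P[:,0]>.5)&(P[:,0]<.72)&(abs(P[:,1]-float(sys.argv[2]))<.1)&(P[:,2]>.05)&(P[:,2]<.33)]
    print(n,len(P),'min',np.percentile(P,2,axis=0),'max',np.percentile(P,98,axis=0))
    r=c['im'][90:260,230:350] if n=='top' else c['im'][100:280,220:360]
    out.append(cv2.resize(r,(400,500) if n=='top' else (390,500),interpolation=cv2.INTER_CUBIC))
cv2.imwrite('pics/'+sys.argv[1]+'.png',np.hstack(out)[:,:,::-1])
E
python3 v.py v1 -.217; python3 go.py .641,-.221,.271,87.8
```

```text
top 102 min [ 0.5166 -0.1771  0.1949] max [ 0.5447 -0.1394  0.2713]
side 398 min [ 0.5168 -0.2971  0.1585] max [ 0.5449 -0.1682  0.2825]
tilt [-3.141 -0.   ] t 54.05 at [ 0.5331 -0.2167  0.2709] 87.9 q6 -0.41
shift [-0.01  2.16 -0.  ] rz 0.002 rows>= 2.2
```

View pics/v1.png

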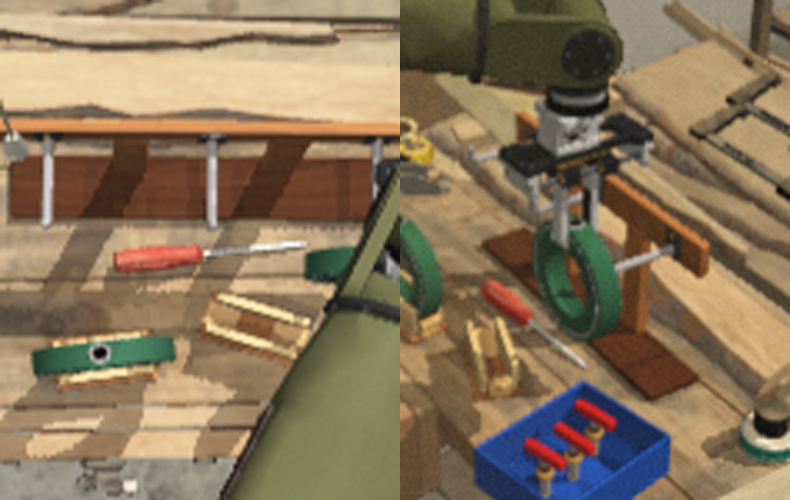

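The picture shows wheel c upright in the gripper, in front of the right hook, and its cradle empty. Moving it onto the hook.

Request:
move_arm(targets=[[-1, 0, 0.4, 0, 0, 0, 0], [-1, 0, 0.8, 0, 0, 0, 0], [-1, 0, 1.2, 0, 0, 0, 0], [-1, 0, 1.6, 0, 0, 0, 0], [-1, 0, 2.0, 0, 0, 0, 0], [-1, 0, 2.16, 0, 0, 0, 0], [-1, 0, 2.16, 0, 0, 0, 0], [-1, 0, 2.16, 0, 0, 0, 0]])

```text
time_s: 54.85
ee_pos: [0.6409, -0.221, 0.2708]
eef_rot: [-3.141, -0.0, 1.534]
force: [-0.2, -0.4, -8.5]
grip_width: 0.0299
grip_force: 55.0
```

Request:
move_arm(targets=[[-1, 0, 0, 0.2, 0, 0, 0], [-1, 0, 0, 0.4, 0, 0, 0], [-1, 0, 0, 0.6, 0, 0, 0], [-1, 0, 0, 0.8, 0, 0, 0], [-1, 0, 0, 0.9, 0, 0, 0], [-1, 0, 0, 0.95, 0, 0, 0], [-1, 0, 0, 0.98, 0, 0, 0]])

```text
time_s: 55.55
ee_pos: [0.6413, -0.2214, 0.2219]
eef_rot: [3.141, 0.0, 1.534]
force: [0.1, 0.8, -8.7]
grip_width: 0.0297
grip_force: 55.0
```

```bash
python3 v.py v2 -.221; python3 go.py .641,-.221,.22,87.8
```

```text
top 101 min [ 0.6233 -0.2966  0.1622] max [ 0.6523 -0.1453  0.2209]
side 422 min [ 0.6234 -0.301   0.1069] max [ 0.654  -0.1774  0.2337]
tilt [3.141 0.   ] t 55.65 at [ 0.6413 -0.2213  0.2221] 87.9 q6 -0.35
shift [ 0.01 -0.01  0.04] rz 0.001 rows>= 0.0
```

Request:
move_arm(targets=[[-1, 0, 0, 0.03, 0, 0, 0], [-1, 0, 0, 0.06, 0, 0, 0], [-1, 0, 0, 0.08, 0, 0, 0], [-1, 0, 0, 0.08, 0, 0, 0]])

```text
time_s: 56.05
ee_pos: [0.6415, -0.2214, 0.2209]
eef_rot: [3.139, 0.001, 1.534]
force: [-6.5, 2.9, 9.2]
grip_width: 0.0294
grip_force: 55.0
```

Request:
move_arm(targets=[[-0.3, 0, 0, -0.03, 0, 0, 0], [-0.2, 0, 0, -0.04, 0, 0, 0], [-0.1, 0, 0, -0.04, 0, 0, 0], [-0.1, 0, 0, -0.3, 0, 0, 0], [-0.1, 0, 0, -0.7, 0, 0, 0], [-0.1, 0, 0, -1.1, 0, 0, 0], [0.0, 0, 0, -1.6, 0, 0, 0], [0.0, 0, 0, -1.6, 0, 0, 0]])

```text
time_s: 56.85
ee_pos: [0.6419, -0.2216, 0.3027]
eef_rot: [3.135, 0.002, 1.534]
force: [0.7, 0.6, -0.1]
grip_width: 0.0469
grip_force: 0.0
```

```bash
python3 v.py v3 -.221; python3 tray.py; python3 go.py .44,.0785,.295,97 .44,.0785,.24,97
```

```text
top 115 min [ 0.6243 -0.1826  0.1492] max [ 0.6531 -0.1419  0.2252]
side 414 min [ 0.6235 -0.2986  0.1057] max [ 0.6539 -0.1759  0.2346]
top 134 [array([ 0.449, -0.335]), array([0.186, 0.147]), np.float64(9.413)]
side 491 [array([ 0.45 , -0.334]), array([0.192, 0.155]), np.float64(10.334)]
tilt [-3.14e+00 -1.00e-03] t 57.05 at [ 0.641  -0.2213  0.2968] 87.9 q6 -0.35
shift [ 5.84 -4.24  0.04] rz -0.159 rows>= 7.2
shift [-0.  -0.   1.1] rz -0.0 rows>= 1.1
```

View pics/v3.png

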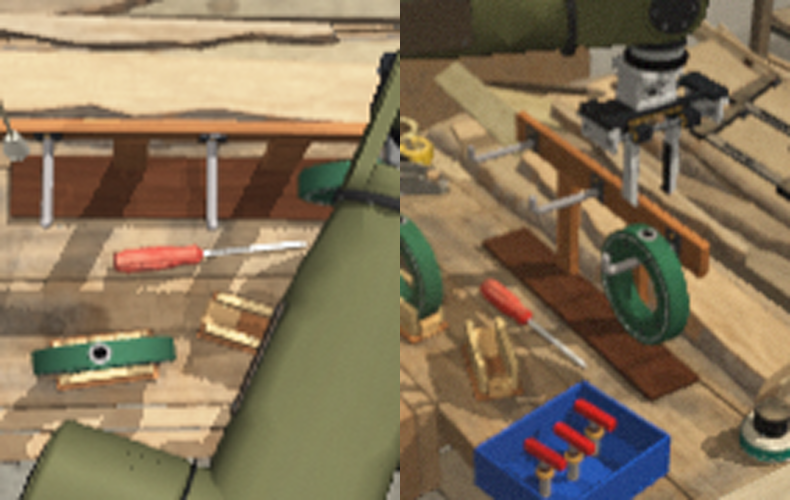

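Wheel c hangs on the right hook. Now wheel b.

Request:
move_arm(targets=[[0.0, 5.84, -4.24, 0, 0, 0, -0.159], [0.0, 5.84, -4.24, 0, 0, 0, -0.159], [0.0, 5.84, -4.24, 0, 0, 0, -0.159], [0.0, 5.84, -4.24, 0, 0, 0, -0.159], [0.0, 5.84, -4.24, 0, 0, 0, -0.159], [0.0, 5.84, -4.24, 0, 0, 0, -0.159], [0.0, 5.84, -4.24, 0, 0, 0, -0.159], [0.0, 5.84, -4.24, 0.5, 0, 0, -0.159], [0.0, 5.84, -4.24, 1.1, 0, 0, -0.159], [0.0, 5.84, -4.24, 1.1, 0, 0, -0.159]])

```text
time_s: 58.05
ee_pos: [0.4384, 0.0785, 0.2396]
eef_rot: [-3.135, -0.0, 1.694]
force: [1.1, 0.4, 1.3]
grip_width: 0.0469
grip_force: 0.0
```

```bash
python3 wh.py; python3 go.py .44,.0783,.156,97
```

```text
top z 0.17047742047287737 ang 95.55645080317507 [0.0821 0.0277] mid [0.4456 0.0791] mean [0.4389 0.0836 0.1673]
tilt [-3.138 -0.   ] t 58.1 at [0.4394 0.0783 0.2419] 97.0 q6 -0.03
shift [-0.    0.01  1.72] rz 0.0 rows>= 1.7
```

Request:
move_arm(targets=[[0.0, 0, 0, 0.8, 0, 0, 0], [0.0, 0, 0, 1.7, 0, 0, 0], [0.0, 0, 0, 1.7, 0, 0, 0], [0.0, 0, 0, 1.7, 0, 0, 0], [-1, 0, 0, 1.7, 0, 0, 0], [-1, 0, 0, 1.7, 0, 0, 0], [-1, 0, 0, 1.7, 0, 0, 0], [-1, 0, 0, 1.7, 0, 0, 0], [-1, 0, 0, 1.7, 0, 0, 0]], grip_force=55)

```text
time_s: 59.0
ee_pos: [0.4409, 0.0784, 0.1595]
eef_rot: [3.139, 0.0, 1.693]
force: [-0.9, -0.3, 8.4]
grip_width: 0.0293
grip_force: 54.8
```

Request:
move_arm(targets=[[-1, 0, 0, -0.2, 0, 0, 0], [-1, 0, 0, -0.4, 0, 0, 0], [-1, 0, 0, -0.7, 0, 0, 0], [-1, 0, 0, -1.0, 0, 0, 0], [-1, 0, 0, -1.4, 0, 0, 0], [-1, 0, 0, -1.8, 0, 0, 0], [-1, 0, 0, -2.1, 0, 0, 0], [-1, 0, 0, -2.3, 0, 0, 0], [-1, 0, 0, -2.3, 0, 0, 0]])

```text
time_s: 59.9
ee_pos: [0.4403, 0.0783, 0.2742]
eef_rot: [3.14, 0.0, 1.693]
force: [-0.6, 1.2, -8.7]
grip_width: 0.0293
grip_force: 54.9
```

```bash
python3 go.py .537,-.042,.271,87.8 .647,-.046,.271,87.8 .647,-.046,.222,87.8
```

```text
tilt [3.14 0.  ] t 59.9 at [0.4403 0.0783 0.2742] 97.0 q6 -0.03
shift [-2.62  1.63  0.06] rz 0.16 rows>= 3.1
shift [0.  2.2 0. ] rz -0.0 rows>= 2.2
shift [ 0.   -0.    0.98] rz -0.0 rows>= 1.0
```

Request:
move_arm(targets=[[-1, -0.6, 0.4, 0, 0, 0, 0.04], [-1, -1.2, 0.8, 0, 0, 0, 0.08], [-1, -1.8, 1.2, 0, 0, 0, 0.12], [-1, -2.4, 1.5, 0, 0, 0, 0.16], [-1, -2.62, 1.63, 0, 0, 0, 0.16], [-1, -2.62, 1.63, 0, 0, 0, 0.16], [-1, -2.62, 1.63, 0, 0, 0, 0.16]])

```text
time_s: 60.6
ee_pos: [0.5365, -0.0412, 0.2723]
eef_rot: [-3.14, -0.0, 1.533]
force: [-0.5, 0.6, -7.3]
grip_width: 0.0298
grip_force: 55.0
```

```bash
python3 v.py v4 -.042; python3 go.py .647,-.046,.2735,87.8
```

```text
top 69 min [ 0.5185 -0.1418  0.1627] max [0.6412 0.0365 0.2787]
side 265 min [ 0.5214 -0.1204  0.1597] max [0.5478 0.0065 0.2819]
tilt [-3.141 -0.   ] t 60.7 at [ 0.5365 -0.0409  0.2729] 87.9 q6 -0.11
shift [-0.02  2.21 -0.01] rz 0.002 rows>= 2.2
```

Request:
move_arm(targets=[[-1, -0.02, 0.4, 0, 0, 0, 0], [-1, -0.02, 0.8, 0, 0, 0, 0], [-1, -0.02, 1.2, 0, 0, 0, 0], [-1, -0.02, 1.6, 0, 0, 0, 0], [-1, -0.02, 2.0, 0, 0, 0, 0], [-1, -0.02, 2.21, 0, 0, 0, 0], [-1, -0.02, 2.21, 0, 0, 0, 0], [-1, -0.02, 2.21, 0, 0, 0, 0]])

```text
time_s: 61.5
ee_pos: [0.6469, -0.0463, 0.2728]
eef_rot: [-3.141, -0.0, 1.534]
force: [-0.0, 0.1, -7.1]
grip_width: 0.0293
grip_force: 55.0
```

Request:
move_arm(targets=[[-1, 0, 0, 0.2, 0, 0, 0], [-1, 0, 0, 0.4, 0, 0, 0], [-1, 0, 0, 0.6, 0, 0, 0], [-1, 0, 0, 0.8, 0, 0, 0], [-1, 0, 0, 0.9, 0, 0, 0], [-1, 0, 0, 0.95, 0, 0, 0], [-1, 0, 0, 0.98, 0, 0, 0], [-1, 0, 0, 1.0, 0, 0, 0]])

```text
time_s: 62.3
ee_pos: [0.6475, -0.047, 0.2232]
eef_rot: [3.141, 0.0, 1.533]
force: [-0.4, 0.2, -7.8]
grip_width: 0.0296
grip_force: 55.0
```

Request:
move_arm(targets=[[-1, 0, 0, 0.03, 0, 0, 0], [-1, 0, 0, 0.06, 0, 0, 0], [-1, 0, 0, 0.06, 0, 0, 0]])

```text
time_s: 62.6
ee_pos: [0.6476, -0.0471, 0.2228]
eef_rot: [3.139, 0.0, 1.533]
force: [-7.1, -0.1, 10.3]
grip_width: 0.0295
grip_force: 55.0
```

Request:
move_arm(targets=[[-0.3, 0, 0, -0.03, 0, 0, 0], [-0.2, 0, 0, -0.04, 0, 0, 0], [-0.1, 0, 0, -0.04, 0, 0, 0], [-0.1, 0, 0, -0.3, 0, 0, 0], [-0.1, 0, 0, -0.7, 0, 0, 0], [-0.1, 0, 0, -1.1, 0, 0, 0], [0.0, 0, 0, -1.5, 0, 0, 0], [0.0, 0, 0, -1.5, 0, 0, 0]])

```text
time_s: 63.4
ee_pos: [0.6481, -0.0471, 0.2987]
eef_rot: [3.136, 0.0, 1.533]
force: [-0.4, 0.5, 0.1]
grip_width: 0.0468
grip_force: 0.0
```

```bash
python3 v.py v5 -.046; python3 tray.py; python3 go.py .4645,.316,.295,77.7 .4645,.316,.24,77.7
```

```text
top 93 min [ 0.6295 -0.1451  0.1607] max [0.6583 0.0337 0.2284]
side 221 min [ 0.63   -0.1245  0.1081] max [ 0.66   -0.0046  0.2338]
top 255 [array([ 0.448, -0.329]), array([0.187, 0.152]), np.float64(9.073)]
side 505 [array([ 0.449, -0.331]), array([0.194, 0.154]), np.float64(9.537)]
tilt [-3.14 -0.  ] t 63.6 at [ 0.6471 -0.047   0.2937] 87.8 q6 -0.09
shift [ 7.12 -3.93 -0.03] rz 0.177 rows>= 8.1
shift [ 0.  -0.   1.1] rz -0.0 rows>= 1.1
```

Request:
move_arm(targets=[[0.0, 7.12, -3.93, 0, 0, 0, 0.177], [0.0, 7.12, -3.93, 0, 0, 0, 0.177], [0.0, 7.12, -3.93, 0, 0, 0, 0.177], [0.0, 7.12, -3.93, 0, 0, 0, 0.177], [0.0, 7.12, -3.93, 0, 0, 0, 0.177], [0.0, 7.12, -3.93, 0, 0, 0, 0.177], [0.0, 7.12, -3.93, 0, 0, 0, 0.177], [0.0, 7.12, -3.93, 0, 0, 0, 0.177], [0.0, 7.12, -3.93, 0.5, 0, 0, 0.177], [0.0, 7.12, -3.93, 1.1, 0, 0, 0.177], [0.0, 7.12, -3.93, 1.1, 0, 0, 0.177]])

```text
time_s: 64.7
ee_pos: [0.4629, 0.3158, 0.2356]
eef_rot: [-3.136, 0.005, 1.357]
force: [-0.5, -0.0, 0.1]
grip_width: 0.0471
grip_force: 0.0
```

```bash
python3 wh.py; python3 tray.py; python3 go.py .4645,.3155,.156,77.7
```

```text
top z 0.17086460349837412 ang 76.3317960478667 [0.0829 0.0284] mid [0.4715 0.3165] mean [0.4657 0.3212 0.1692]
top 255 [array([ 0.448, -0.329]), array([0.186, 0.152]), np.float64(9.716)]
side 506 [array([ 0.449, -0.33 ]), array([0.194, 0.155]), np.float64(9.059)]
tilt [ 3.141e+00 -1.000e-03] t 64.85 at [0.4649 0.3161 0.241 ] 77.7 q6 0.75
shift [-0.01 -0.01  1.7 ] rz -0.001 rows>= 1.7
```

Request:
move_arm(targets=[[0.0, 0, 0, 0.8, 0, 0, 0], [0.0, 0, 0, 1.7, 0, 0, 0], [0.0, 0, 0, 1.7, 0, 0, 0], [0.0, 0, 0, 1.7, 0, 0, 0], [-1, 0, 0, 1.7, 0, 0, 0], [-1, 0, 0, 1.7, 0, 0, 0], [-1, 0, 0, 1.7, 0, 0, 0], [-1, 0, 0, 1.7, 0, 0, 0], [-1, 0, 0, 1.7, 0, 0, 0]], grip_force=55)

```text
time_s: 65.75
ee_pos: [0.4652, 0.3166, 0.1568]
eef_rot: [3.139, -0.002, 1.356]
force: [-0.4, 0.4, 7.7]
grip_width: 0.0295
grip_force: 54.8
```

Request:
move_arm(targets=[[-1, 0, 0, -0.2, 0, 0, 0], [-1, 0, 0, -0.4, 0, 0, 0], [-1, 0, 0, -0.7, 0, 0, 0], [-1, 0, 0, -1.0, 0, 0, 0], [-1, 0, 0, -1.4, 0, 0, 0], [-1, 0, 0, -1.8, 0, 0, 0], [-1, 0, 0, -2.1, 0, 0, 0], [-1, 0, 0, -2.3, 0, 0, 0], [-1, 0, 0, -2.3, 0, 0, 0]])

```text
time_s: 66.65
ee_pos: [0.4647, 0.3164, 0.2713]
eef_rot: [3.14, -0.001, 1.356]
force: [0.3, 0.0, -7.8]
grip_width: 0.0297
grip_force: 54.8
```

```bash
python3 go.py .543,.133,.271,87.8 .655,.1285,.271,87.8
```

```text
tilt [ 3.14e+00 -1.00e-03] t 66.65 at [0.4647 0.3164 0.2713] 77.7 q6 0.75
shift [-3.25  2.31  0.01] rz -0.177 rows>= 4.0
shift [-0.    2.24  0.  ] rz -0.0 rows>= 2.2
```

Request:
move_arm(targets=[[-1, -0.6, 0.42, 0, 0, 0, -0.04], [-1, -1.2, 0.84, 0, 0, 0, -0.08], [-1, -1.8, 1.28, 0, 0, 0, -0.12], [-1, -2.4, 1.7, 0, 0, 0, -0.16], [-1, -3.0, 2.13, 0, 0, 0, -0.177], [-1, -3.25, 2.31, 0, 0, 0, -0.177], [-1, -3.25, 2.31, 0, 0, 0, -0.177], [-1, -3.25, 2.31, 0, 0, 0, -0.177]])

```text
time_s: 67.45
ee_pos: [0.5424, 0.1332, 0.2693]
eef_rot: [-3.14, -0.0, 1.532]
force: [0.2, -0.1, -8.6]
grip_width: 0.0299
grip_force: 55.0
```

```bash
python3 v.py v6 .133; python3 go.py .655,.1285,.271,87.8
```

```text
top 77 min [0.523  0.0338 0.1658] max [0.6421 0.1079 0.2805]
side 202 min [0.527  0.0531 0.1595] max [0.5528 0.1793 0.2829]
tilt [-3.141 -0.   ] t 67.55 at [0.5423 0.1338 0.2697] 87.9 q6 0.21
shift [-0.02  2.26 -0.03] rz 0.001 rows>= 2.3
```

View pics/v6.png

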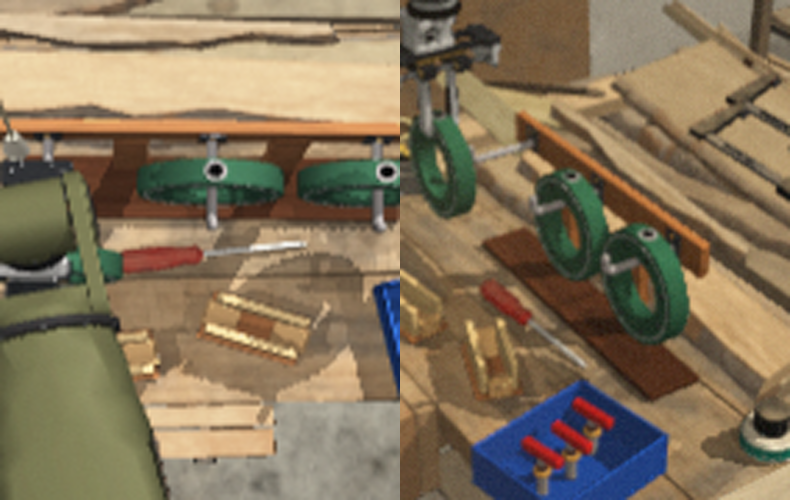

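```bash
python3 - <<'E'
from m import *
c=cam('top')
for uv in [(234,139),(232,135),(230,128),(228,122),(234,141)]: print(uv,at_d(c,uv,0))
c=cam('side'); P=cloud(c); P=P[(P[:,0]>.66)&(P[:,0]<.85)&(P[:,1]>.05)&(P[:,1]<.3)&(P[:,2]>.24)&(P[:,2]<.5)]; print(len(P),P.mean(0) if len(P) else'',P.min(0) if len(P) else '')
E
```

```text
(234, 139) [0.4268 0.0749 1.3758]
(232, 135) [0.4282 0.0758 1.3858]
(230, 128) [0.4281 0.0753 1.4117]
(228, 122) [0.4283 0.0752 1.4303]
(234, 141) [0.4264 0.0753 1.3697]
0
```

The dark thing near the left hook is a lamp at z 1.4, well clear. Hanging wheel a.

Request:
move_arm(targets=[[-1, -0.02, 0.4, 0, 0, 0, 0], [-1, -0.02, 0.8, 0, 0, 0, 0], [-1, -0.02, 1.2, 0, 0, 0, 0], [-1, -0.02, 1.6, 0, 0, 0, 0], [-1, -0.02, 2.0, 0, 0, 0, 0], [-1, -0.02, 2.26, 0, 0, 0, 0], [-1, -0.02, 2.26, 0, 0, 0, 0], [-1, -0.02, 2.26, 0, 0, 0, 0]])

```text
time_s: 68.45
ee_pos: [0.6552, 0.1281, 0.2694]
eef_rot: [-3.141, 0.0, 1.533]
force: [0.5, -0.7, -8.2]
grip_width: 0.0294
grip_force: 55.0
```

Request:
move_arm(targets=[[-1, 0, 0, 0.2, 0, 0, 0], [-1, 0, 0, 0.4, 0, 0, 0], [-1, 0, 0, 0.6, 0, 0, 0], [-1, 0, 0, 0.8, 0, 0, 0], [-1, 0, 0, 0.88, 0, 0, 0], [-1, 0, 0, 0.92, 0, 0, 0], [-1, 0, 0, 0.95, 0, 0, 0], [-1, 0, 0, 0.97, 0, 0, 0]])

```text
time_s: 69.25
ee_pos: [0.6557, 0.1275, 0.2218]
eef_rot: [3.141, -0.0, 1.533]
force: [1.1, 0.3, -8.7]
grip_width: 0.0296
grip_force: 55.0
```

Request:
move_arm(targets=[[-1, 0, 0, 0.03, 0, 0, 0], [-1, 0, 0, 0.05, 0, 0, 0], [-1, 0, 0, 0.07, 0, 0, 0]])

```text
time_s: 69.55
ee_pos: [0.6558, 0.1276, 0.22]
eef_rot: [3.139, -0.0, 1.533]
force: [-7.5, -0.3, 11.5]
grip_width: 0.0295
grip_force: 55.0
```

Request:
move_arm(targets=[[-0.3, 0, 0, -0.03, 0, 0, 0], [-0.2, 0, 0, -0.04, 0, 0, 0], [-0.1, 0, 0, -0.04, 0, 0, 0], [-0.1, 0, 0, -0.3, 0, 0, 0], [-0.1, 0, 0, -0.7, 0, 0, 0], [-0.1, 0, 0, -1.1, 0, 0, 0], [0.0, 0, 0, -2.0, 0, 0, 0], [0.0, 0, 0, -3.0, 0, 0, 0], [0.0, 0, -2.0, -3.5, 0, 0, 0], [0.0, 0, -4.0, -3.5, 0, 0, 0], [0.0, 0, -4.0, -3.5, 0, 0, 0], [0.0, 0, -4.0, -3.5, 0, 0, 0]])

```text
time_s: 70.75
ee_pos: [0.4556, 0.1349, 0.3937]
eef_rot: [3.14, -0.0, 1.533]
force: [0.9, 0.5, 0.6]
grip_width: 0.0466
grip_force: 0.0
```

```bash
python3 v.py v7 .1285; python3 tray.py; python3 - <<'E'
from m import *
c=cam('top'); 
for n in ('top','side'):
    c=cam(n); P=cloud(c,seg(c,'red')); P=P[(P[:,1]<-.2)&(P[:,2]<.12)&(P[:,2]>.02)&(P[:,0]<.6)]
    for Q in clusters(P): print(n,len(Q),Q.mean(0))
    for y in (-.221,-.046,.1285):
        P=cloud(c,seg(c,'green')); P=P[(abs(P[:,1]-y)<.086)&(P[:,0]>.58)&(P[:,0]<.72)&(P[:,2]>.06)]; print(n,y,P.min(0),P.max(0))
E
```

```text
top 393 min [0.6347 0.0304 0.1071] max [0.665  0.1971 0.2352]
side 139 min [0.6402 0.0517 0.111 ] max [0.6667 0.1589 0.2328]
top 246 [array([ 0.448, -0.329]), array([0.187, 0.153]), np.float64(9.765)]
side 495 [array([ 0.448, -0.33 ]), array([0.193, 0.152]), np.float64(10.113)]
top 52 [ 0.4916 -0.3113  0.0757]
top 49 [ 0.4454 -0.3326  0.0761]
top 47 [ 0.4012 -0.3367  0.0759]
top -0.221 [ 0.6196 -0.2938  0.1001] [ 0.6543 -0.1411  0.2384]
top -0.046 [ 0.6254 -0.1205  0.1019] [0.6595 0.0339 0.2398]
top 0.1285 [0.6332 0.0514 0.1024] [0.6683 0.201  0.239 ]
side 71 [ 0.494  -0.3158  0.0745]
side 76 [ 0.4476 -0.3384  0.0743]
side 74 [ 0.4027 -0.3415  0.0745]
side -0.221 [ 0.622  -0.3022  0.0939] [ 0.6556 -0.1487  0.2386]
side -0.046 [ 0.6283 -0.1259  0.1062] [0.6616 0.0011 0.2375]
side 0.1285 [0.6375 0.0482 0.1064] [0.6673 0.1688 0.2363]
```

View pics/v7.png

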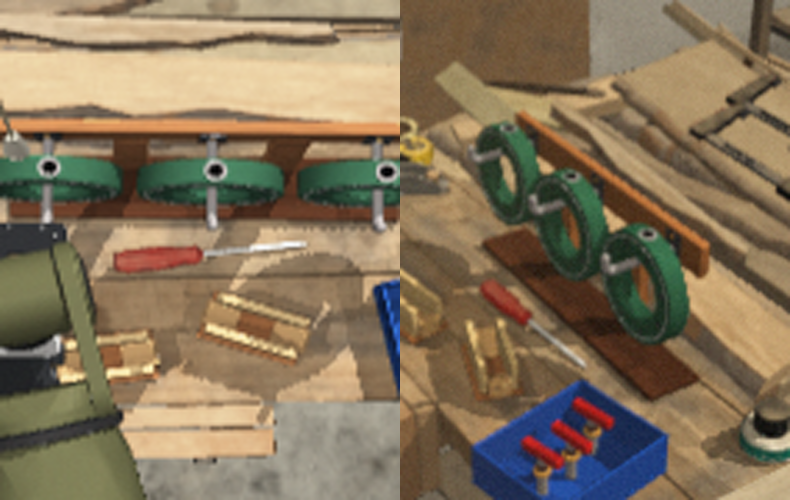

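All three wheels hang on their hooks at about (48,185), (212,185) and (350,185) in the top crop. The three pins stand in the tray and the arm is clear. I'll let everything settle briefly, then hand in.

Request:
move_arm(targets=[[0, 0, 0, 0, 0, 0, 0], [0, 0, 0, 0, 0, 0, 0], [0, 0, 0, 0, 0, 0, 0], [0, 0, 0, 0, 0, 0, 0], [0, 0, 0, 0, 0, 0, 0], [0, 0, 0, 0, 0, 0, 0], [0, 0, 0, 0, 0, 0, 0], [0, 0, 0, 0, 0, 0, 0], [0, 0, 0, 0, 0, 0, 0], [0, 0, 0, 0, 0, 0, 0]])

```text
time_s: 72.1
ee_pos: [0.4578, 0.135, 0.3928]
eef_rot: [3.142, 0.0, 1.533]
force: [-0.4, 0.3, 0.5]
grip_width: 0.0472
grip_force: 0.0
```

```bash
python3 -c "
from station import ctrl
print(ctrl.hand_in())"
```

```text
the job is handed in; nothing more can be done
None
```

I worked all three pins out and stood them in the blue tray, hung one wheel on each hook, and handed the job in at 72 s; the station returned no pass or fail result.

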